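Stand the glass jar up, return it to its row and lid it

ROBOT

A 7-joint arm with a two-finger parallel gripper is mounted at the origin on the work surface. World frame = base frame: x ahead of the robot, y to its left, z up, the work surface at z = 0. Lengths are in mm, angles in rad, forces in N, time in s.
With the tool pointing down it reaches from about 425 to 825 mm from the base axis. Payload 3.6 kg.
Tool frame: the origin (TCP) lies between the finger pads; the fingertips stand 8 mm ahead of it and the grasp point (between the pads) lies 11 mm behind it; z points along the fingers, y is the line along which they close (so a half turn about z gives the same grasp; the last joint's range is limited). The gripper opens to 93 mm and grips with 3 to 60 N. Pads are 15 mm wide; open, the fingers measure 128 mm over their backs; the gripper's body (75 mm by 188 mm) begins 65 mm behind the grasp point.
Start: joints at [1.141, 0.615, -0.013, 1.423, 0.008, 1.103, -0.04], TCP at [254.805, -597.944, 226.64] pointing down, gripper open.
Joint ranges: [-3.12, 3.12], [-0.3, 2.06], [-1.34, 1.32], [0.26, 2.42], [-1.36, 4.5], [0.01, 1.98], [-2.84, 2.84]. Speed limits (rad/s): [2.79, 2.79, 3.14, 3.14, 3.14, 3.14, 3.14].

INTERFACE

Orientations are given as a unit quaternion [x, y, z, w].
In Python, from bench import * gives the robot as it stands.
- The arm moves only by the shell command python3 -m inch 'ROWS' [FORCE]. ROWS is JSON, a list of rows, each an object of numbers: "ax", "ay", "az": the turn, a rotation vector about the tool's x, y, z in degrees; "tx", "ty", "tz": the shift along the tool's x, y, z in m; "grip": the opening, from 0 (shut) to 1 (fully open). In form: [{"ax": .., "ay": .., "az": .., "tx": .., "ty": .., "tz": .., "grip": ..}, ...]. A call has exactly 5 rows; each row is the pose to reach, as a shift and turn from the pose commanded when the call began, along the tool's axes at that moment; what a row does not reach only later rows make up. A row lasts 1/12 s, in which the tool goes at most 41.7 mm and 7.16 degrees, less where a joint would pass 70% of its speed; a pose out of reach is approached as far as the arm can. A call with a gripper value outside its range is refused whole. The fingers move at their own pace and stop on an object; FORCE is the grip in N (left out, the last holds). Time passes only in rows, so rows that repeat a pose let the fingers close, or fill a call up. It gives the time, the measured TCP pose, the force, the opening and the grip force at its end, in the units of the state.
- get_state(): the state, without advancing time (a new reading comes with each control period).
- get_image(name): name is "scene" or "top"; returns the picture (384x512x3 uint8, red, green, blue); there is no depth.
- camera_params(name): a dict with "camera_matrix" (3x3 intrinsics, pixels), "dist_coeffs" ([k1, k2, p1, p2, k3] as OpenCV has them; the pictures are not rectified), "camera_from_world" (4x4, takes a point from world to camera coordinates). Camera axes: x right, y down, z forward; pixel columns grow to the right and rows downward; lengths in mm; the calibration is good to about 2 mm. A picture is of the moment at which its call begins. camera_params takes no time and is no camera call.
- close_job(): hands the job in; it is judged then, once.
The state is a dict: "time_s": time; "joint_positions": joint angles; "qvel": joint speeds; "joint_efforts": joint torques, N m; "tcp_pos": TCP position; "tool_rot": TCP orientation; "wrist_force": force on the tool from outside, world axes, zero at the start; "torque": the same for the moment, N m; "finger_gap": finger opening in mm; "grasp_force": force on a finger pad.
Only numpy, scipy, OpenCV 4.12 (cv2) and the standard library are available. Lean on these libraries where they do the work, as an engineer would, in place of code of your own. Each camera call takes 0.05 s, during which the arm holds its last target. There are 200 camera calls.

TASK

The empty square glass jar has been left lying on the bench. Stand it upright on the bench and let go of it, then take it afresh and set it squarely in the middle of the gap between the two other jars in the wooden tray, where there is no room to tilt it, and put its wooden lid fully home on it. It is thin glass: grip it lightly, set jar and lid down gently without dropping them, and do not disturb the other things.

Things in the scene. Friction and masses are not known exactly. Their poses are not given: they have to be found in the camera images.
- jar: the empty open square jar of pale glass, 60 x 60 x 110 mm tall, mouth 52 x 52 mm, walls 4 mm, bottom 7 mm, about 0.3 kg. Origin: centre of the bottom's underside; z from bottom to mouth, x and y square to its sides. It starts lying on a flat side, mouth towards world +y within 30 degrees. Brittle: grip with 5 to 12 N; over 20 N on a side, or 60 N of grip and knock together, breaks it
- jar_mouth (a point): centre of the jar's mouth, level with the rim, 110 mm along the jar's z from its origin
- lid: the jar's plain light wood lid, right side up on the bench. From below: plug 46 x 46 x 8 mm (3 mm play a side in the mouth), board 62 x 62 x 10 mm that rests on the rim, bar handle 40 (x) x 12 (y) x 18 mm high. Origin: centre of the plug's underside, z up; handle top at z 36 mm. About 0.07 kg. Fully home its origin is 102 mm above the jar's; it fits in any of the four square directions
- tray: low open tray of brown wood fixed to the bench, outside 104 mm (x) by 264 mm (y), walls 10 mm thick and 30 mm high, floor 10 mm above the bench. Origin: centre of its underside; y runs along the row of jars. The two lidded jars stand in it, 80 mm to either side of its centre, leaving a gap 100 mm wide in the middle
- tray_gap (a point): the middle of the gap, on the floor of the tray: where the centre of the jar's bottom belongs
- jar_left: the lidded jar holding wooden dowels that stands in the tray at its +y end, same jar and lid as above, 138 mm tall with the handle. Origin: centre of its underside. It stays where it is
- jar_right: the lidded jar holding hinges that stands in the tray at its -y end, same size. Origin: centre of its underside. It stays where it is
- glue: white plastic glue bottle standing on the bench, 60 mm in diameter, 170 mm tall. Origin: centre of its underside. Leave it alone
- try_square: carpenter's try square lying flat on the bench, wooden stock 120 mm long, steel blade 165 mm long. Origin: underside of the middle of the stock. Leave it alone

How it is judged (in metres and radians):
On the way, in this order (a step that is already met when the one before it is completed fails the run):
1. the jar stands upright on the bench, let go (angle between jar's own z axis and vertical below 0.06 rad and height (world z) of jar below 0.004 m and height (world z) of jar_mouth above 0.105 m and contact force between the fingers and jar below 0.1 N), for 0.2 s.
2. the jar stands in the gap of the tray, let go (angle between jar's own z axis and vertical below 0.06 rad and distance between jar and tray_gap below 0.015 m and contact force between the fingers and jar below 0.1 N), for 0.2 s.
At the end, for the whole second after the job is handed in: The jar stands upright in the tray, its bottom within 15 mm of the middle of the gap and its sides square to the tray within 0.15 rad; the lid is on it right side up, its plug down in the mouth (centred within 6 mm, fully home within 3 mm, level); both are at rest and let go (angle between each of jar, lid's own z axis and vertical below 0.06 rad and height (world z) of jar_mouth above 0.115 m and distance between jar and tray_gap below 0.015 m and (angle between the x axis of jar and the x axis of tray, either way round below 0.15 rad or angle between the x axis of jar and the y axis of tray, either way round below 0.15 rad) and horizontal distance between lid and jar_mouth below 0.006 m and z of lid in the frame of jar between 0.099 and 0.105 m and linear speed of each of jar, lid below 0.02 m/s); the robot touches nothing.
It fails at once if the jar is gripped with more than 20 N on a side (contact force between the fingers and jar above 40 N).
It fails at once if the jar is knocked or pressed so that the contact forces on it, grip included, pass 60 N (contact force between jar and anything else above 60 N).
It fails at once if the jar or the lid is dropped or thrown: let go, the jar moves at over 0.5 m/s or the lid at over 0.4 m/s (a fall of about 10 mm) ((linear speed of jar above 0.5 m/s and contact force between the fingers and jar below 0.1 N) or (linear speed of lid above 0.4 m/s and contact force between the fingers and lid below 0.1 N)).
It fails at once if one of the two other jars is disturbed (distance of any of jar_left, jar_right from where it was at the start of the episode above 0.012 m or angle between any of jar_left, jar_right's own z axis and vertical above 0.2 rad).
It fails at once if the glue bottle or the try square is disturbed (distance of any of glue, try_square from where it was at the start of the episode above 0.03 m).
It also fails if it takes over 72 s, if anything falls off the work surface, if the arm or the gripper's body presses on something with over 40 N, if the wrist force passes 120 N, or if a joint passes its speed limit or range.

## Working session

There is one attempt and no reset: what is moved stays moved. The work goes in short steps, Python scripts to look and compute and a shell command to move; the robot and the scene stay as the last step left them, time stands still between calls to the robot, and variables do not carry over. Pictures are saved under pics/ and viewed, at most 10 in all, crops included, and the job is handed in when it is done.

```bash
ls; mkdir -p pics; python3 - <<'E'
from bench import *
import cv2
for n in("scene","top"):
    cv2.imwrite(f"pics/{n}0.png",cv2.cvtColor(get_image(n),cv2.COLOR_RGB2BGR))
    print(camera_params(n))
print(get_state())
E
```

```text
pics
{'camera_matrix': array([[424.39948374,   0.        , 246.07264021],
       [  0.        , 424.39948374, 194.90852086],
       [  0.        ,   0.        ,   1.        ]]), 'dist_coeffs': array([-0.12528898,  0.        ,  0.        ,  0.        ,  0.        ]), 'camera_from_world': array([[-6.70982820e-01,  7.41429352e-01,  8.03559676e-03,
         3.92693366e+02],
       [ 4.92427036e-01,  4.53689272e-01, -7.42752758e-01,
        -2.62703690e+02],
       [-5.54344360e-01, -4.94417395e-01, -6.69517565e-01,
         1.49651251e+03],
       [ 0.00000000e+00,  0.00000000e+00,  0.00000000e+00,
         1.00000000e+00]])}
{'camera_matrix': array([[467.06748588,   0.        , 254.56833934],
       [  0.        , 467.06748588, 191.19878913],
       [  0.        ,   0.        ,   1.        ]]), 'dist_coeffs': array([-0.02083937,  0.        ,  0.        ,  0.        ,  0.        ]), 'camera_from_world': array([[ 2.41312488e-02, -9.99518937e-01, -1.94827536e-02,
         5.24831072e+00],
       [-9.91069670e-01, -2.13616486e-02, -1.31622903e-01,
         5.78599177e+02],
       [ 1.311434
[... 219 characters left out ...]
58, -0.01263402,  1.42472697,  0.00811466,
        1.10340675, -0.04040252]), 'qvel': array([ 1.16507875e-03, -1.60783644e-03, -4.62353651e-05, -4.25596907e-03,
        2.66720839e-04,  5.92807076e-04,  3.58655969e-04]), 'joint_efforts': array([ 5.26776093e-04, -4.60041904e+01,  2.09577475e-01, -1.66246158e+01,
       -6.12259889e-02,  1.69750373e-02,  1.08173706e-04]), 'tcp_pos': array([ 254.55717989, -597.32908158,  225.63647356]), 'tool_rot': array([ 9.79775940e-01,  2.00094561e-01, -2.40707345e-04, -1.10321075e-03]), 'wrist_force': array([-0.56501523, -0.38514129, -0.39160428]), 'torque': array([-0.03422833,  0.00532695, -0.01185189]), 'grasp_force': 0.0, 'finger_gap': 92.97286826005984}
```

View pics/scene0.png

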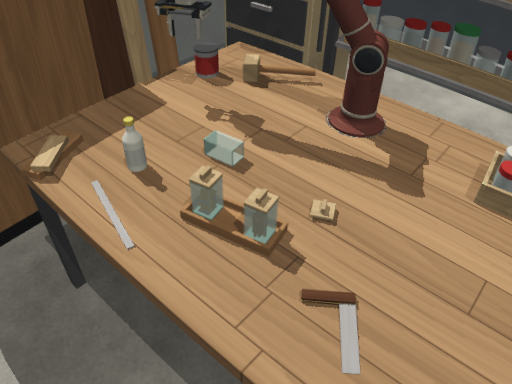

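View pics/top0.png

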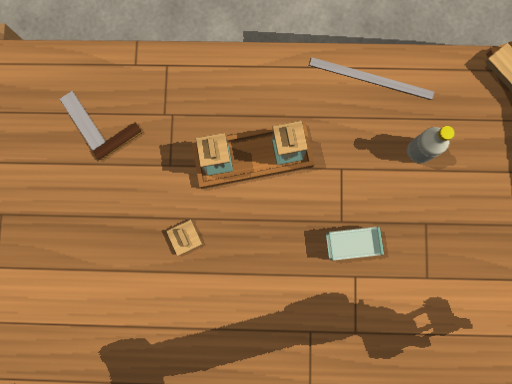

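```bash
python3 - <<'E'
import cv2,numpy as np
t=cv2.imread("pics/top0.png");s=cv2.imread("pics/scene0.png")
def c(i,x,y,w,h,k):
    o=cv2.resize(i[y:y+h,x:x+w],None,fx=k,fy=k,interpolation=cv2.INTER_CUBIC)
    for a in range(0,w,10): cv2.line(o,(a*k,0),(a*k,6 if (x+a)%50 else 14),(0,0,255),1)
    for a in range(0,h,10): cv2.line(o,(0,a*k),(6 if (y+a)%50 else 14,a*k),(0,0,255),1)
    return o
a=c(t,190,110,130,85,6)  # tray
b=np.hstack([c(t,310,215,90,60,5),c(t,160,215,50,60,5)])
cv2.imwrite("pics/c1.png",a)
cv2.imwrite("pics/c2.png",np.vstack([b,np.hstack([c(s,200,125,50,50,5),c(s,300,190,50,50,5),np.zeros((250,200,3),np.uint8)])]))
E
```

```text
(no output)
```

View pics/c1.png

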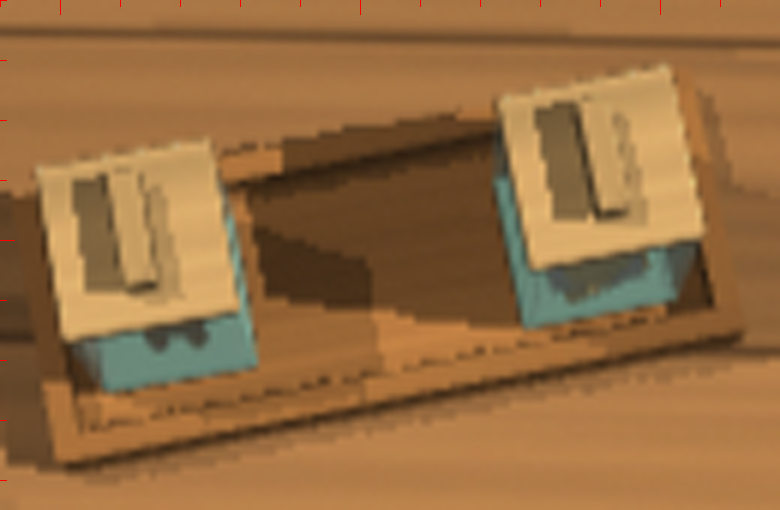

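View pics/c2.png

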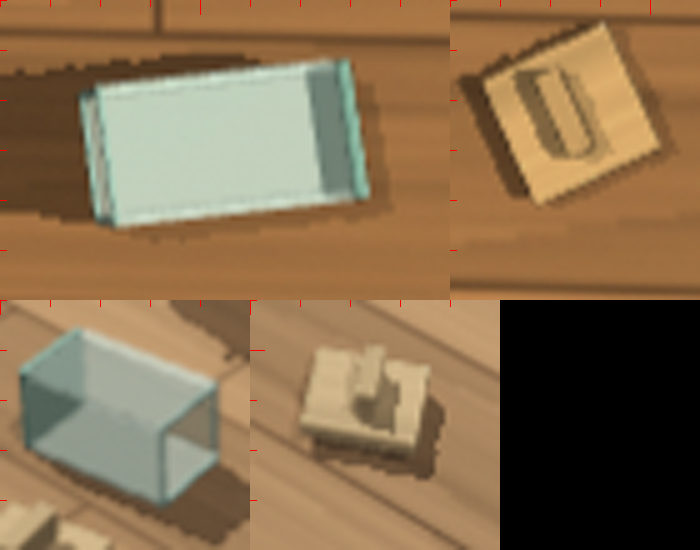

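```bash
cat > fit.py <<'E'
import numpy as np,cv2
from bench import camera_params
from scipy.optimize import least_squares
P={n:camera_params(n) for n in("scene","top")}
def proj(n,X):
    p=P[n];T=p["camera_from_world"]
    return cv2.projectPoints(np.asarray(X,float).reshape(-1,3),cv2.Rodrigues(T[:3,:3])[0],T[:3,3],p["camera_matrix"],p["dist_coeffs"])[0][:,0]
def px(pts,k,ox,oy): return (np.array(pts,float)+.5)/k-.5+[ox,oy]
def W(p,X):  # planar pose x,y,yaw
    c,s=np.cos(p[2]),np.sin(p[2]);X=np.array(X,float)
    return np.c_[p[0]+c*X[:,0]-s*X[:,1],p[1]+s*X[:,0]+c*X[:,1],X[:,2]]
def fit(p0,obs,show=True):
    f=lambda p:np.concatenate([(proj(n,W(p,X))-u).ravel() for n,X,u in obs])
    r=least_squares(f,p0,loss="soft_l1",x_scale=[10,10,.1])
    if show: print(r.x.round(3),np.degrees(r.x[2]).round(2)); [print(n,(proj(n,W(r.x,X))-u).round(1).tolist()) for n,X,u in obs]
    return r.x
E
python3 - <<'E'
from fit import *
# jar lying: local x = jar axis (base->mouth), local y left; base at 0
J=lambda l:[[0 if a=='b' else 110,-30 if s=='+' else 30,z] for a,s,z in l]  # '+' = world +x side = local -y when axis is +y
a=px([(97,90),(118,228),(348,60),(370,197)],5,310,215)
b=px([(80,97),(98,222)],5,310,215)
c=px([(160,130),(217,82),(22,72),(82,30),(162,205),(217,158),(25,143)],5,200,125)
fit([400,-200,1.6],[("top",J([('m','+',60),('m','-',60),('b','+',60),('b','-',60)]),a),("top",J([('m','+',0),('m','-',0)]),b),
 ("scene",J([('m','+',60),('m','-',60),('b','+',60),('b','-',60),('m','+',0),('m','-',0),('b','+',0)]),c)])
# tray: local y along row
sq=np.array([[31,31],[31,-31],[-31,-31],[-31,31]])
L=[[x,y+80,130] for x,y in sq];R=[[x,y-80,130] for x,y in sq]
l=px([(37,168),(208,140),(238,312),(65,338)],6,190,110);r=px([(500,100),(670,65),(704,237),(533,268)],6,190,110)
B=[[-30,110,10],[-30,50,10],[-30,-50,10],[-30,-110,10]];bb=px([(105,390),(257,362),(527,326),(677,300)],6,190,110)
T=[[-52,132,0],[-52,-132,0]];tt=px([(62,465),(742,338)],6,190,110)
fit([600,0,0],[("top",L,l),("top",R,r),("top",B,bb),("top",T,tt)])
for nm,o in(("lids",[("top",L,l),("top",R,r)]),("jars",[("top",B,bb)]),("tray",[("top",T,tt)])): print(nm);fit([600,0,0],o)
# lid
S=[[x,y,18] for x,y in sq]
d=px([(34,80),(154,22),(212,150),(90,205)],5,160,215)
p=fit([450,150,.3],[("top",S,d)])
print(proj("scene",W(p,S)).round(1).tolist(),px([(65,46),(180,66),(165,147),(52,122)],5,300,190).round(1).tolist())
H=[[20,6,36],[20,-6,36],[-20,-6,36],[-20,6,36]]
print((proj("top",W(p,H))*5-[800,1075]+[450,0]).round().tolist())
E
```

```text
[ 474.957 -257.083    1.708] 97.89
top [[-0.0, -0.2], [-0.5, 0.2], [0.6, -0.1], [0.3, 0.5]]
top [[-0.3, -0.4], [-0.4, 1.0]]
scene [[0.3, -0.1], [0.3, 0.0], [-1.1, -0.5], [-1.3, -0.9], [0.1, 0.9], [0.3, 0.6], [-0.6, 1.0]]
[6.66051e+02 2.56500e+01 1.85000e-01] 10.62
top [[0.1, -0.4], [1.2, -0.6], [0.8, -0.1], [-0.3, 0.4]]
top [[-0.7, -1.6], [0.6, -0.5], [0.2, -0.2], [-1.2, -0.5]]
top [[0.5, 0.9], [0.8, 1.3], [-1.3, 0.3], [-0.6, 0.4]]
top [[0.2, -0.1], [-0.8, 2.6]]
lids
[6.65172e+02 2.58650e+01 1.82000e-01] 10.44
top [[-0.0, -0.1], [1.1, -0.2], [0.6, 0.2], [-0.5, 0.7]]
top [[-0.7, -1.1], [0.6, 0.0], [0.1, 0.3], [-1.3, -0.0]]
jars
[6.67815e+02 2.51490e+01 1.75000e-01] 10.04
top [[0.5, -0.3], [0.9, 0.4], [-1.2, -0.2], [-0.4, 0.2]]
tray
[6.68739e+02 2.61590e+01 2.08000e-01] 11.94
top [[0.7, -0.1], [-0.7, 0.1]]
[4.72880e+02 1.74834e+02 4.63000e-01] 26.52
top [[-0.4, 0.2], [0.6, 0.1], [0.3, -0.5], [-0.5, 0.3]]
[[332.4, 218.5], [309.2, 213.9], [312.8, 198.7], [335.2, 202.9]] [[312.6, 198.8], [335.6, 202.8], [332.6, 219.0], [310.0, 214.0]]
[[533.0, 75.0], [558.0, 64.0], [594.0, 146.0], [570.0, 158.0]]
```

```bash
cat > go.py <<'E'
import numpy as np
from scipy.spatial.transform import Rotation as Ro
from bench import get_state
def ori(ydeg,tilt=0):
    """closing axis at ydeg, tool tilted: z = -cos*up - sin*(tool x heading); tilt<0 the other way"""
    y=np.array([np.cos(np.radians(ydeg)),np.sin(np.radians(ydeg)),0]);x0=np.cross(y,[0,0,-1.]);t=np.radians(tilt)
    z=-np.cos(t)*np.array([0,0,1.])-np.sin(t)*x0
    return Ro.from_matrix(np.c_[np.cross(y,z),y,z])
def go(grasp,R,back=0):
    """grasp: wanted world grasp point"""
    s=get_state();R0=Ro.from_quat(s["tool_rot"]);z=R.as_matrix()[:,2]
    tcp=np.array(grasp,float)+(11-back)*z
    d=tcp-s["tcp_pos"]
    print("t",round(s["time_s"],2),"tcp",s["tcp_pos"].round(1),"gap",round(s["finger_gap"],1),"gf",round(s["grasp_force"],1),"wf",s["wrist_force"].round(1))
    print(" world d",d.round(1)," shift m tool",(R0.inv().apply(d)/1000).round(4)," rotvec deg",np.degrees((R0.inv()*R).as_rotvec()).round(2))
    print(" joints",s["joint_positions"].round(2))
def jar(h,z=30): a=np.radians(97.9); return [475+h*np.cos(a),-257+h*np.sin(a),z]
E
python3 -c "
from go import *
go(jar(62),ori(7.9,40),130)"
```

```text
t 0.1 tcp [ 254.6 -597.3  225.6] gap 93.0 gf 0.0 wf [-0.6 -0.4 -0.4]
 world d [ 201.4  477.5 -104.5]  shift m tool [ 0.3725 -0.3601  0.1053]  rotvec deg [-26.16 -34.15 -71.54]
 joints [ 1.14  0.62 -0.01  1.42  0.01  1.1  -0.04]
```

```bash
R='[{"tx":0.03,"ty":-0.03,"grip":1},{"tx":0.06,"ty":-0.06,"grip":1},{"tx":0.09,"ty":-0.085,"grip":1},{"tx":0.115,"ty":-0.11,"grip":1},{"tx":0.124,"ty":-0.12,"grip":1}]'
python3 -m inch '[{"tx":0.03,"ty":-0.03,"grip":1},{"tx":0.06,"ty":-0.06,"grip":1},{"tx":0.085,"ty":-0.085,"grip":1},{"tx":0.11,"ty":-0.11,"grip":1},{"tx":0.125,"ty":-0.12,"grip":1}]' 10
python3 -m inch '[{"tx":0.03,"ty":-0.03,"grip":1},{"tx":0.06,"ty":-0.06,"grip":1},{"tx":0.085,"ty":-0.085,"grip":1},{"tx":0.11,"ty":-0.11,"grip":1},{"tx":0.125,"ty":-0.12,"grip":1}]' 10
python3 -m inch '[{"tx":0.03,"ty":-0.03,"grip":1},{"tx":0.06,"ty":-0.06,"grip":1},{"tx":0.085,"ty":-0.085,"grip":1},{"tx":0.11,"ty":-0.11,"grip":1},{"tx":0.125,"ty":-0.12,"grip":1}]' 10
python3 -m inch '[{"ax":-2,"ay":-2.6,"az":-5.4,"grip":1},{"ax":-4,"ay":-5.2,"az":-10.8,"grip":1},{"ax":-6,"ay":-7.8,"az":-16.2,"grip":1},{"ax":-8,"ay":-10.4,"az":-21.6,"grip":1},{"ax":-10,"ay":-13,"az":-27,"grip":1}]' 10
python3 -m inch '[{"ax":-2,"ay":-2.6,"az":-5.4,"grip":1},{"ax":-4,"ay":-5.2,"az":-10.8,"grip":1},{"ax":-6,"ay":-7.8,"az":-16.2,"grip":1},{"ax":-8,"ay":-10.4,"az":-21.6,"grip":1},{"ax":-10,"ay":-13,"az":-27,"grip":1}]' 10
python3 -c "
from go import *
go(jar(62),ori(7.9,40),130)"
```

```text
t 0.1 tcp [ 254.6 -597.3  225.6] gap 93.0 gf 0.0 wf [-0.6 -0.4 -0.4]
 world d [ 201.4  477.5 -104.5]  shift m tool [ 0.3725 -0.3601  0.1053]  rotvec deg [-26.16 -34.15 -71.54]
 joints [ 1.14  0.62 -0.01  1.42  0.01  1.1  -0.04]schema error: expected keys ax, ay, az, tx, ty, tz, grip
schema error: expected keys ax, ay, az, tx, ty, tz, grip
schema error: expected keys ax, ay, az, tx, ty, tz, grip
schema error: expected keys ax, ay, az, tx, ty, tz, grip
schema error: expected keys ax, ay, az, tx, ty, tz, grip
```

```bash

python3 -m inch '[{"ax":0,"ay":0,"az":0,"tx":0.03,"ty":-0.03,"tz":0,"grip":1},{"ax":0,"ay":0,"az":0,"tx":0.06,"ty":-0.06,"tz":0,"grip":1},{"ax":0,"ay":0,"az":0,"tx":0.085,"ty":-0.085,"tz":0,"grip":1},{"ax":0,"ay":0,"az":0,"tx":0.11,"ty":-0.11,"tz":0,"grip":1},{"ax":0,"ay":0,"az":0,"tx":0.125,"ty":-0.12,"tz":0,"grip":1}]' 10
python3 -m inch '[{"ax":0,"ay":0,"az":0,"tx":0.03,"ty":-0.03,"tz":0,"grip":1},{"ax":0,"ay":0,"az":0,"tx":0.06,"ty":-0.06,"tz":0,"grip":1},{"ax":0,"ay":0,"az":0,"tx":0.085,"ty":-0.085,"tz":0,"grip":1},{"ax":0,"ay":0,"az":0,"tx":0.11,"ty":-0.11,"tz":0,"grip":1},{"ax":0,"ay":0,"az":0,"tx":0.125,"ty":-0.12,"tz":0,"grip":1}]'
python3 -m inch '[{"ax":0,"ay":0,"az":0,"tx":0.03,"ty":-0.03,"tz":0,"grip":1},{"ax":0,"ay":0,"az":0,"tx":0.06,"ty":-0.06,"tz":0,"grip":1},{"ax":0,"ay":0,"az":0,"tx":0.085,"ty":-0.085,"tz":0,"grip":1},{"ax":0,"ay":0,"az":0,"tx":0.11,"ty":-0.11,"tz":0,"grip":1},{"ax":0,"ay":0,"az":0,"tx":0.12,"ty":-0.12,"tz":0,"grip":1}]'
python3 -m inch '[{"ax":-2,"ay":-2.6,"az":-5.4,"tx":0,"ty":0,"tz":0,"grip":1},{"ax":-4,"ay":-5.2,"az":-10.8,"tx":0,"ty":0,"tz":0,"grip":1},{"ax":-6,"ay":-7.8,"az":-16.2,"tx":0,"ty":0,"tz":0,"grip":1},{"ax":-8,"ay":-10.4,"az":-21.6,"tx":0,"ty":0,"tz":0,"grip":1},{"ax":-10,"ay":-13,"az":-27,"tx":0,"ty":0,"tz":0,"grip":1}]'
python3 -m inch '[{"ax":-2,"ay":-2.6,"az":-5.4,"tx":0,"ty":0,"tz":0,"grip":1},{"ax":-4,"ay":-5.2,"az":-10.8,"tx":0,"ty":0,"tz":0,"grip":1},{"ax":-6,"ay":-7.8,"az":-16.2,"tx":0,"ty":0,"tz":0,"grip":1},{"ax":-8,"ay":-10.4,"az":-21.6,"tx":0,"ty":0,"tz":0,"grip":1},{"ax":-10,"ay":-13,"az":-27,"tx":0,"ty":0,"tz":0,"grip":1}]'
python3 -c "
from go import *
go(jar(62),ori(7.9,40),130)"
```

```text
time_s: 0.52
tcp_pos: [324.4, -433.2, 226.3]
tool_rot: [0.979, 0.203, 0.0, -0.002]
wrist_force: [-0.2, -0.1, -0.2]
finger_gap: 93.3
grasp_force: 0.0
time_s: 0.93
tcp_pos: [391.7, -273.7, 226.5]
tool_rot: [0.979, 0.203, 0.0, -0.002]
wrist_force: [0.7, 0.2, 0.6]
finger_gap: 92.8
grasp_force: 0.0
time_s: 1.35
tcp_pos: [455.6, -115.7, 226.6]
tool_rot: [0.979, 0.204, 0.001, -0.001]
wrist_force: [-0.3, 0.3, -1.3]
finger_gap: 92.9
grasp_force: 0.0
time_s: 1.77
tcp_pos: [454.2, -121.6, 226.5]
tool_rot: [0.895, 0.423, -0.093, 0.108]
wrist_force: [0.5, 0.2, 0.3]
finger_gap: 93.1
grasp_force: 0.0
time_s: 2.18
tcp_pos: [454.3, -121.4, 226.5]
tool_rot: [0.743, 0.611, -0.179, 0.206]
wrist_force: [0.1, 0.1, -0.4]
finger_gap: 92.9
grasp_force: 0.0
t 2.18 tcp [ 454.3 -121.4  226.5] gap 92.9 gf 0.0 wf [ 0.1  0.1 -0.4]
 world d [   1.7    1.6 -105.3]  shift m tool [ 0.0561 -0.0079  0.0888]  rotvec deg [ -6.19  -7.83 -17.26]
 joints [-0.03  0.39 -0.15  2.01  0.73  1.01 -0.85]
```

```bash

python3 -m inch '[{"ax":-1.5,"ay":-2,"az":-4.3,"tx":0.014,"ty":-0.002,"tz":0.022,"grip":1},{"ax":-3,"ay":-4,"az":-8.6,"tx":0.028,"ty":-0.004,"tz":0.044,"grip":1},{"ax":-4.6,"ay":-6,"az":-13,"tx":0.042,"ty":-0.006,"tz":0.066,"grip":1},{"ax":-6.2,"ay":-7.8,"az":-17.3,"tx":0.056,"ty":-0.008,"tz":0.089,"grip":1},{"ax":-6.2,"ay":-7.8,"az":-17.3,"tx":0.056,"ty":-0.008,"tz":0.089,"grip":1}]'
python3 -c "
from go import *
go(jar(62),ori(7.9,40),0)"
```

```text
time_s: 2.6
tcp_pos: [452.7, -118.6, 116.6]
tool_rot: [0.616, 0.711, -0.227, 0.253]
wrist_force: [-1.0, 0.2, -0.3]
finger_gap: 93.4
grasp_force: 0.0
t 2.6 tcp [ 452.7 -118.6  116.6] gap 93.4 gf 0.0 wf [-1.   0.2 -0.3]
 world d [ 14.8 -84.  -95. ]  shift m tool [-0.0047  0.004   0.1275]  rotvec deg [-0.42 -0.22  0.44]
 joints [-0.17  0.61 -0.09  2.2   1.14  0.83 -1.11]
```

```bash

python3 -m inch '[{"ax":-0.4,"ay":-0.2,"az":0.4,"tx":-0.004,"ty":0.004,"tz":0.03,"grip":1},{"ax":-0.4,"ay":-0.2,"az":0.4,"tx":-0.0047,"ty":0.004,"tz":0.06,"grip":1},{"ax":-0.4,"ay":-0.2,"az":0.4,"tx":-0.0047,"ty":0.004,"tz":0.09,"grip":1},{"ax":-0.4,"ay":-0.2,"az":0.4,"tx":-0.0047,"ty":0.004,"tz":0.115,"grip":1},{"ax":-0.4,"ay":-0.2,"az":0.4,"tx":-0.0047,"ty":0.004,"tz":0.1275,"grip":1}]'
python3 -m inch '[{"ax":0,"ay":0,"az":0,"tx":0,"ty":0,"tz":0,"grip":0.8},{"ax":0,"ay":0,"az":0,"tx":0,"ty":0,"tz":0,"grip":0.75},{"ax":0,"ay":0,"az":0,"tx":0,"ty":0,"tz":0,"grip":0.7},{"ax":0,"ay":0,"az":0,"tx":0,"ty":0,"tz":0,"grip":0.65},{"ax":0,"ay":0,"az":0,"tx":0,"ty":0,"tz":0,"grip":0.6}]' 9
python3 -m inch '[{"ax":0,"ay":0,"az":0,"tx":0,"ty":0,"tz":0,"grip":0.55},{"ax":0,"ay":0,"az":0,"tx":0,"ty":0,"tz":0,"grip":0.5},{"ax":0,"ay":0,"az":0,"tx":0,"ty":0,"tz":0,"grip":0.4},{"ax":0,"ay":0,"az":0,"tx":0,"ty":0,"tz":0,"grip":0.4},{"ax":0,"ay":0,"az":0,"tx":0,"ty":0,"tz":0,"grip":0.4}]' 9
python3 - <<'E'
from go import *
from bench import *
import cv2,numpy as np
go(jar(62),ori(7.9,40),0)
t=cv2.cvtColor(get_image("top"),cv2.COLOR_RGB2BGR)[170:290,260:420];s=cv2.cvtColor(get_image("scene"),cv2.COLOR_RGB2BGR)[70:190,160:280]
cv2.imwrite("pics/g1.png",cv2.resize(np.hstack([t,s]),None,fx=2.8,fy=2.8,interpolation=cv2.INTER_CUBIC))
E
```

```text
time_s: 3.02
tcp_pos: [471.4, -207.3, 26.4]
tool_rot: [0.622, 0.704, -0.223, 0.262]
wrist_force: [-0.1, 1.3, 0.2]
finger_gap: 92.9
grasp_force: 0.0
time_s: 3.43
tcp_pos: [471.6, -203.6, 27.4]
tool_rot: [0.62, 0.705, -0.221, 0.262]
wrist_force: [-2.8, 0.8, 1.7]
finger_gap: 64.1
grasp_force: 1.2
time_s: 3.85
tcp_pos: [470.6, -204.0, 27.3]
tool_rot: [0.62, 0.705, -0.222, 0.262]
wrist_force: [-2.5, 2.2, 5.6]
finger_gap: 59.9
grasp_force: 9.0
t 3.85 tcp [ 470.6 -204.    27.3] gap 59.9 gf 9.0 wf [-2.5  2.2  5.6]
 world d [-3.1  1.4 -5.8]  shift m tool [ 0.0051 -0.003   0.0032]  rotvec deg [ 0.28  0.13 -0.66]
 joints [-0.06  0.81  0.03  2.22  1.55  0.67 -1.41]
```

View pics/g1.png

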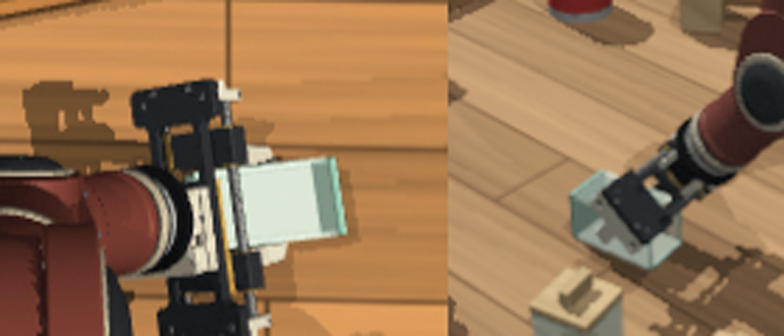

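```bash

python3 -m inch '[{"ax":0,"ay":0,"az":0,"tx":-0.006,"ty":0,"tz":-0.007,"grip":0.4},{"ax":0,"ay":0,"az":0,"tx":-0.02,"ty":0,"tz":-0.024,"grip":0.4},{"ax":0,"ay":0,"az":0,"tx":-0.04,"ty":0,"tz":-0.047,"grip":0.4},{"ax":0,"ay":0,"az":0,"tx":-0.06,"ty":0,"tz":-0.071,"grip":0.4},{"ax":0,"ay":0,"az":0,"tx":-0.071,"ty":0,"tz":-0.084,"grip":0.4}]' 11
python3 -m inch '[{"ax":0,"ay":3,"az":0,"tx":0,"ty":0,"tz":0,"grip":0.4},{"ax":0,"ay":8,"az":0,"tx":0,"ty":0,"tz":0,"grip":0.4},{"ax":0,"ay":14,"az":0,"tx":0,"ty":0,"tz":0,"grip":0.4},{"ax":0,"ay":20,"az":0,"tx":0,"ty":0,"tz":0,"grip":0.4},{"ax":0,"ay":25,"az":0,"tx":0,"ty":0,"tz":0,"grip":0.4}]'
python3 -m inch '[{"ax":0,"ay":4,"az":0,"tx":0,"ty":0,"tz":0,"grip":0.4},{"ax":0,"ay":8,"az":0,"tx":0,"ty":0,"tz":0,"grip":0.4},{"ax":0,"ay":12,"az":0,"tx":0,"ty":0,"tz":0,"grip":0.4},{"ax":0,"ay":15,"az":0,"tx":0,"ty":0,"tz":0,"grip":0.4},{"ax":0,"ay":15,"az":0,"tx":0,"ty":0,"tz":0,"grip":0.4}]'
python3 -c "
from go import *
go([560,-200,170],ori(7.9,0),0);go([560,-200,170],ori(-110,0),0)"
```

```text
time_s: 4.37
tcp_pos: [470.7, -203.8, 138.5]
tool_rot: [0.62, 0.706, -0.22, 0.262]
wrist_force: [-0.2, 0.0, -3.2]
finger_gap: 59.8
grasp_force: 11.0
time_s: 4.78
tcp_pos: [470.1, -203.7, 136.9]
tool_rot: [0.653, 0.746, -0.08, 0.101]
wrist_force: [0.6, -0.0, -4.8]
finger_gap: 59.8
grasp_force: 11.0
time_s: 5.2
tcp_pos: [468.9, -208.2, 135.5]
tool_rot: [0.661, 0.75, 0.004, 0.003]
wrist_force: [-0.2, -1.7, -3.5]
finger_gap: 59.8
grasp_force: 11.0
t 5.2 tcp [ 468.9 -208.2  135.5] gap 59.8 gf 11.0 wf [-0.2 -1.7 -3.5]
 world d [91.1  8.2 23.5]  shift m tool [-0.0034  0.0916 -0.0225]  rotvec deg [ 0.57  0.03 -0.66]
 joints [ 0.71  0.56 -0.49  1.92  0.38  0.74  0.12]
t 5.2 tcp [ 468.9 -208.2  135.5] gap 59.8 gf 11.0 wf [-0.2 -1.7 -3.5]
 world d [91.1  8.2 23.5]  shift m tool [-0.0034  0.0916 -0.0225]  rotvec deg [  0.39  -0.56 117.24]
 joints [ 0.71  0.56 -0.49  1.92  0.38  0.74  0.12]
```

```bash

python3 -m inch '[{"ax":0,"ay":0,"az":3,"tx":0,"ty":0.01,"tz":-0.003,"grip":0.4},{"ax":0,"ay":0,"az":8,"tx":-0.001,"ty":0.03,"tz":-0.008,"grip":0.4},{"ax":0,"ay":0,"az":14,"tx":-0.002,"ty":0.055,"tz":-0.015,"grip":0.4},{"ax":0,"ay":0,"az":20,"tx":-0.003,"ty":0.078,"tz":-0.022,"grip":0.4},{"ax":0,"ay":0,"az":26,"tx":-0.003,"ty":0.092,"tz":-0.025,"grip":0.4}]'
python3 -m inch '[{"ax":0,"ay":0,"az":6,"tx":0,"ty":0,"tz":0,"grip":0.4},{"ax":0,"ay":0,"az":12,"tx":0,"ty":0,"tz":0,"grip":0.4},{"ax":0,"ay":0,"az":18,"tx":0,"ty":0,"tz":0,"grip":0.4},{"ax":0,"ay":0,"az":24,"tx":0,"ty":0,"tz":0,"grip":0.4},{"ax":0,"ay":0,"az":30,"tx":0,"ty":0,"tz":0,"grip":0.4}]'
python3 -m inch '[{"ax":0,"ay":0,"az":6,"tx":0,"ty":0,"tz":0,"grip":0.4},{"ax":0,"ay":0,"az":12,"tx":0,"ty":0,"tz":0,"grip":0.4},{"ax":0,"ay":0,"az":18,"tx":0,"ty":0,"tz":0,"grip":0.4},{"ax":0,"ay":0,"az":24,"tx":0,"ty":0,"tz":0,"grip":0.4},{"ax":0,"ay":0,"az":30,"tx":0,"ty":0,"tz":0,"grip":0.4}]'
python3 -m inch '[{"ax":0,"ay":0,"az":6,"tx":0,"ty":0,"tz":0,"grip":0.4},{"ax":0,"ay":0,"az":12,"tx":0,"ty":0,"tz":0,"grip":0.4},{"ax":0,"ay":0,"az":18,"tx":0,"ty":0,"tz":0,"grip":0.4},{"ax":0,"ay":0,"az":24,"tx":0,"ty":0,"tz":0,"grip":0.4},{"ax":0,"ay":0,"az":30,"tx":0,"ty":0,"tz":0,"grip":0.4}]'
python3 -c "
from go import *
go([560,-200,170],ori(-110,0),0);go([560,-200,170],ori(-110,-50),0)"
```

```text
time_s: 5.62
tcp_pos: [564.0, -193.5, 163.0]
tool_rot: [0.812, 0.584, 0.006, 0.004]
wrist_force: [0.5, -0.2, -3.2]
finger_gap: 60.2
grasp_force: 11.0
time_s: 6.03
tcp_pos: [560.6, -193.8, 161.7]
tool_rot: [0.935, 0.354, 0.004, 0.002]
wrist_force: [0.0, -0.0, -3.1]
finger_gap: 59.9
grasp_force: 11.0
time_s: 6.45
tcp_pos: [560.5, -193.7, 161.7]
tool_rot: [0.995, 0.1, 0.005, 0.001]
wrist_force: [-0.5, -0.4, -3.6]
finger_gap: 60.0
grasp_force: 11.0
time_s: 6.87
tcp_pos: [560.5, -193.6, 161.7]
tool_rot: [0.987, -0.161, 0.005, -0.001]
wrist_force: [1.0, -1.2, -4.0]
finger_gap: 60.3
grasp_force: 11.0
t 6.87 tcp [ 560.5 -193.6  161.7] gap 60.3 gf 11.0 wf [ 1.  -1.2 -4. ]
 world d [-0.5 -6.4 -2.7]  shift m tool [0.0015 0.0063 0.0027]  rotvec deg [-0.18 -0.49  1.44]
 joints [ 0.25  0.59  0.08  1.69 -0.06  0.86 -1.54]
t 6.87 tcp [ 560.5 -193.6  161.7] gap 60.3 gf 11.0 wf [ 1.  -1.2 -4. ]
 world d [ 7.4 -9.3  1.2]  shift m tool [ 0.01    0.0065 -0.0012]  rotvec deg [-0.79 49.5   1.26]
 joints [ 0.25  0.59  0.08  1.69 -0.06  0.86 -1.54]
```

```bash

python3 -m inch '[{"ax":0,"ay":3,"az":0.5,"tx":0.002,"ty":0.003,"tz":0,"grip":0.4},{"ax":0,"ay":8,"az":1,"tx":0.005,"ty":0.006,"tz":0,"grip":0.4},{"ax":0,"ay":14,"az":1,"tx":0.01,"ty":0.006,"tz":0,"grip":0.4},{"ax":0,"ay":20,"az":1,"tx":0.01,"ty":0.006,"tz":0,"grip":0.4},{"ax":0,"ay":26,"az":1,"tx":0.01,"ty":0.006,"tz":0,"grip":0.4}]'
python3 -m inch '[{"ax":0,"ay":6,"az":0,"tx":0,"ty":0,"tz":0,"grip":0.4},{"ax":0,"ay":12,"az":0,"tx":0,"ty":0,"tz":0,"grip":0.4},{"ax":0,"ay":18,"az":0,"tx":0,"ty":0,"tz":0,"grip":0.4},{"ax":0,"ay":22,"az":0,"tx":0,"ty":0,"tz":0,"grip":0.4},{"ax":0,"ay":23.5,"az":0,"tx":0,"ty":0,"tz":0,"grip":0.4}]'
python3 - <<'E'
from go import *
from bench import *
import cv2,numpy as np
go([560,-200,170],ori(-110,-50),0)
t=cv2.cvtColor(get_image("top"),cv2.COLOR_RGB2BGR)[110:260,270:420];s=cv2.cvtColor(get_image("scene"),cv2.COLOR_RGB2BGR)[60:210,130:290]
cv2.imwrite("pics/g2.png",cv2.resize(np.hstack([t,s]),None,fx=2.5,fy=2.5,interpolation=cv2.INTER_CUBIC))
E
```

```text
time_s: 7.28
tcp_pos: [568.2, -202.2, 162.7]
tool_rot: [0.959, -0.163, 0.229, 0.035]
wrist_force: [0.7, -0.0, -4.7]
finger_gap: 60.0
grasp_force: 11.0
time_s: 7.7
tcp_pos: [579.4, -205.9, 189.8]
tool_rot: [0.943, -0.16, 0.288, 0.043]
wrist_force: [-0.2, -0.3, -4.4]
finger_gap: 60.2
grasp_force: 11.0
t 7.7 tcp [ 579.4 -205.9  189.8] gap 60.2 gf 11.0 wf [-0.2 -0.3 -4.4]
 world d [-11.5   3.  -26.9]  shift m tool [-0.0248  0.0013  0.0157]  rotvec deg [-1.09 16.16  0.26]
 joints [ 0.27  0.43  0.05  2.11 -0.9   0.02 -0.71]
```

View pics/g2.png

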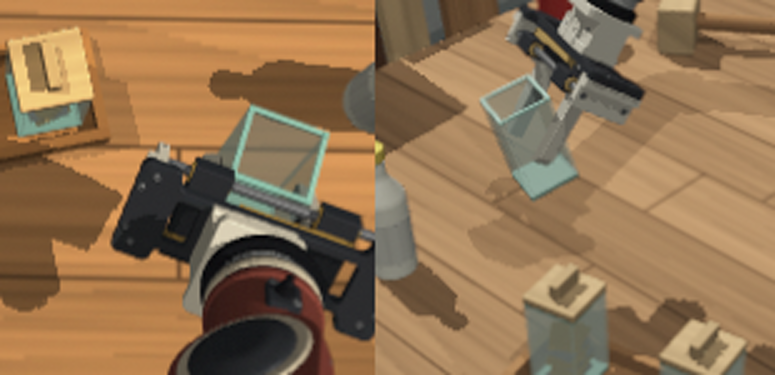

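```bash

python3 -m inch '[{"ax":0,"ay":-6,"az":0,"tx":0,"ty":0,"tz":0,"grip":0.4},{"ax":0,"ay":-12,"az":0,"tx":0,"ty":0,"tz":0,"grip":0.4},{"ax":0,"ay":-18,"az":0,"tx":0,"ty":0,"tz":0,"grip":0.4},{"ax":0,"ay":-24,"az":0,"tx":0,"ty":0,"tz":0,"grip":0.4},{"ax":0,"ay":-30,"az":0,"tx":0,"ty":0,"tz":0,"grip":0.4}]'
python3 -c "
from go import *
go([290,-410,200],ori(-110,0),0)"
```

```text
time_s: 8.22
tcp_pos: [578.4, -207.0, 191.0]
tool_rot: [0.983, -0.167, 0.078, 0.009]
wrist_force: [0.9, -0.1, -3.0]
finger_gap: 59.4
grasp_force: 11.0
t 8.22 tcp [ 578.4 -207.   191. ] gap 59.4 gf 11.0 wf [ 0.9 -0.1 -3. ]
 world d [-288.4 -203.    -2. ]  shift m tool [-0.2028  0.2867 -0.0324]  rotvec deg [-0.53 -8.96  0.72]
 joints [-0.13  0.62  0.72  1.74 -0.58  0.84 -1.07]
```

```bash

python3 -m inch '[{"ax":0,"ay":-2,"az":0,"tx":-0.01,"ty":0.014,"tz":-0.002,"grip":0.4},{"ax":0,"ay":-4,"az":0,"tx":-0.03,"ty":0.042,"tz":-0.005,"grip":0.4},{"ax":0,"ay":-6,"az":0,"tx":-0.053,"ty":0.075,"tz":-0.008,"grip":0.4},{"ax":0,"ay":-8,"az":0,"tx":-0.077,"ty":0.109,"tz":-0.012,"grip":0.4},{"ax":0,"ay":-9,"az":0,"tx":-0.1,"ty":0.143,"tz":-0.016,"grip":0.4}]'
python3 -m inch '[{"ax":0,"ay":0,"az":-5,"tx":-0.024,"ty":0.034,"tz":0,"grip":0.4},{"ax":0,"ay":0,"az":-10,"tx":-0.048,"ty":0.068,"tz":0,"grip":0.4},{"ax":0,"ay":0,"az":-15,"tx":-0.07,"ty":0.1,"tz":0,"grip":0.4},{"ax":0,"ay":0,"az":-20,"tx":-0.09,"ty":0.128,"tz":0,"grip":0.4},{"ax":0,"ay":0,"az":-25,"tx":-0.103,"ty":0.143,"tz":0,"grip":0.4}]'
python3 -m inch '[{"ax":0,"ay":0,"az":-6,"tx":0,"ty":0,"tz":0,"grip":0.4},{"ax":0,"ay":0,"az":-12,"tx":0,"ty":0,"tz":0,"grip":0.4},{"ax":0,"ay":0,"az":-18,"tx":0,"ty":0,"tz":0,"grip":0.4},{"ax":0,"ay":0,"az":-24,"tx":0,"ty":0,"tz":0,"grip":0.4},{"ax":0,"ay":0,"az":-30,"tx":0,"ty":0,"tz":0,"grip":0.4}]'
python3 -m inch '[{"ax":0,"ay":0,"az":-6,"tx":0,"ty":0,"tz":0,"grip":0.4},{"ax":0,"ay":0,"az":-12,"tx":0,"ty":0,"tz":0,"grip":0.4},{"ax":0,"ay":0,"az":-18,"tx":0,"ty":0,"tz":0,"grip":0.4},{"ax":0,"ay":0,"az":-24,"tx":0,"ty":0,"tz":0,"grip":0.4},{"ax":0,"ay":0,"az":-30,"tx":0,"ty":0,"tz":0,"grip":0.4}]'
python3 -m inch '[{"ax":0,"ay":0,"az":-6,"tx":0,"ty":0,"tz":0,"grip":0.4},{"ax":0,"ay":0,"az":-12,"tx":0,"ty":0,"tz":0,"grip":0.4},{"ax":0,"ay":0,"az":-18,"tx":0,"ty":0,"tz":0,"grip":0.4},{"ax":0,"ay":0,"az":-24,"tx":0,"ty":0,"tz":0,"grip":0.4},{"ax":0,"ay":0,"az":-30,"tx":0,"ty":0,"tz":0,"grip":0.4}]'
python3 -c "
from go import *
go([290,-410,200],ori(35,0),0);go([290,-410,170],ori(35,-50),0)"
```

```text
time_s: 8.63
tcp_pos: [436.1, -310.1, 187.0]
tool_rot: [0.986, -0.166, 0.002, -0.005]
wrist_force: [-0.2, -0.4, -3.6]
finger_gap: 59.8
grasp_force: 11.0
time_s: 9.05
tcp_pos: [288.3, -413.7, 184.9]
tool_rot: [0.999, 0.05, 0.003, -0.003]
wrist_force: [-0.5, 1.1, -4.1]
finger_gap: 60.3
grasp_force: 11.0
time_s: 9.47
tcp_pos: [292.9, -410.7, 184.3]
tool_rot: [0.951, 0.31, 0.005, -0.003]
wrist_force: [0.3, -0.2, -3.5]
finger_gap: 59.8
grasp_force: 11.0
time_s: 9.88
tcp_pos: [293.0, -410.8, 184.3]
tool_rot: [0.838, 0.545, 0.006, -0.002]
wrist_force: [-0.1, -0.7, -2.9]
finger_gap: 60.2
grasp_force: 11.0
time_s: 10.3
tcp_pos: [293.0, -410.9, 184.3]
tool_rot: [0.668, 0.744, 0.006, 0.0]
wrist_force: [-0.3, -0.3, -3.5]
finger_gap: 59.9
grasp_force: 11.0
t 10.3 tcp [ 293.  -410.9  184.3] gap 59.9 gf 11.0 wf [-0.3 -0.3 -3.5]
 world d [-3.   0.9  4.7]  shift m tool [ 0.0013 -0.0028 -0.0047]  rotvec deg [  0.63  -0.31 -28.89]
 joints [ 0.81  0.45  0.16  1.89 -0.11  0.81  1.13]
t 10.3 tcp [ 293.  -410.9  184.3] gap 59.9 gf 11.0 wf [-0.3 -0.3 -3.5]
 world d [ -7.8   7.8 -21.4]  shift m tool [ 0.0085 -0.0071  0.0214]  rotvec deg [ 13.18  48.6  -26.73]
 joints [ 0.81  0.45  0.16  1.89 -0.11  0.81  1.13]
```

```bash

python3 -m inch '[{"ax":0,"ay":0,"az":-6,"tx":0,"ty":0,"tz":0,"grip":0.4},{"ax":0,"ay":0,"az":-12,"tx":0,"ty":0,"tz":0,"grip":0.4},{"ax":0,"ay":0,"az":-18,"tx":0,"ty":0,"tz":0,"grip":0.4},{"ax":0,"ay":0,"az":-24,"tx":0,"ty":0,"tz":0,"grip":0.4},{"ax":0.5,"ay":0,"az":-29,"tx":0,"ty":0,"tz":0,"grip":0.4}]'
python3 -m inch '[{"ax":0,"ay":5,"az":0,"tx":0.002,"ty":0,"tz":0,"grip":0.4},{"ax":0,"ay":10,"az":0,"tx":0.004,"ty":0,"tz":0,"grip":0.4},{"ax":0,"ay":15,"az":0,"tx":0.006,"ty":0,"tz":0,"grip":0.4},{"ax":0,"ay":20,"az":0,"tx":0.008,"ty":0,"tz":0,"grip":0.4},{"ax":0,"ay":25,"az":0,"tx":0.01,"ty":0,"tz":0,"grip":0.4}]'
python3 -m inch '[{"ax":0,"ay":5,"az":0,"tx":0,"ty":0,"tz":0,"grip":0.4},{"ax":0,"ay":10,"az":0,"tx":0,"ty":0,"tz":0,"grip":0.4},{"ax":0,"ay":15,"az":0,"tx":0,"ty":0,"tz":0,"grip":0.4},{"ax":0,"ay":20,"az":0,"tx":0,"ty":0,"tz":0,"grip":0.4},{"ax":0,"ay":25,"az":0,"tx":0,"ty":0,"tz":0,"grip":0.4}]'
python3 - <<'E'
from go import *
from bench import *
import cv2,numpy as np
go([290,-410,100],ori(35,-50),0)
t=cv2.cvtColor(get_image("top"),cv2.COLOR_RGB2BGR)[190:370,350:512];s=cv2.cvtColor(get_image("scene"),cv2.COLOR_RGB2BGR)[0:180,90:290]
cv2.imwrite("pics/g3.png",cv2.resize(np.hstack([t,s]),None,fx=2.2,fy=2.2,interpolation=cv2.INTER_CUBIC))
E
```

```text
time_s: 10.72
tcp_pos: [292.5, -411.4, 184.3]
tool_rot: [0.461, 0.887, 0.002, -0.001]
wrist_force: [-0.8, 0.6, -3.8]
finger_gap: 60.2
grasp_force: 11.0
time_s: 11.13
tcp_pos: [287.4, -404.1, 184.8]
tool_rot: [0.452, 0.865, 0.101, -0.194]
wrist_force: [0.6, 1.0, -4.2]
finger_gap: 60.1
grasp_force: 11.0
time_s: 11.55
tcp_pos: [287.8, -404.5, 183.9]
tool_rot: [0.419, 0.803, 0.195, -0.377]
wrist_force: [-0.8, 0.6, -4.0]
finger_gap: 59.9
grasp_force: 11.0
t 11.55 tcp [ 287.8 -404.5  183.9] gap 59.9 gf 11.0 wf [-0.8  0.6 -4. ]
 world d [ -2.6   1.5 -91. ]  shift m tool [-0.0682 -0.0011  0.0603]  rotvec deg [-0.02 -0.2  -0.18]
 joints [ 0.91  0.9   0.02  1.29 -0.04  1.83  1.55]
```

View pics/g3.png

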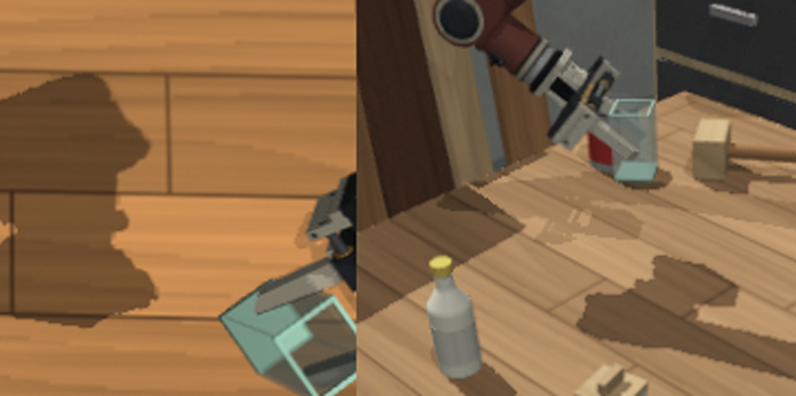

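```bash
python3 - <<'E'
from fit import *
from go import *
from scipy.optimize import fsolve
for u in [(207,75),(243,79),(262,76),(312,72)]:
    print(u,fsolve(lambda q:(proj("scene",[q[0],q[1],0])[0]-u),[300,-500]).round())
go([290,-410,68],ori(35,-50),0)
E
```

```text
(207, 75) [ 112. -648.]
(243, 79) [  38. -513.]
(262, 76) [ -37. -473.]
(312, 72) [-214. -344.]
t 11.65 tcp [ 287.8 -403.9  180.4] gap 60.3 gf 11.0 wf [-0.7  0.5 -4.7]
 world d [  -2.6    0.8 -119.4]  shift m tool [-0.0906 -0.0016  0.0778]  rotvec deg [ 0.05 -0.36 -0.09]
 joints [ 0.91  0.9   0.02  1.29 -0.04  1.83  1.55]
```

```bash

python3 -m inch '[{"ax":0,"ay":0,"az":0,"tx":-0.015,"ty":0,"tz":0.013,"grip":0.4},{"ax":0,"ay":0,"az":0,"tx":-0.037,"ty":0,"tz":0.032,"grip":0.4},{"ax":0,"ay":0,"az":0,"tx":-0.06,"ty":0,"tz":0.052,"grip":0.4},{"ax":0,"ay":0,"az":0,"tx":-0.078,"ty":0,"tz":0.067,"grip":0.4},{"ax":0,"ay":0,"az":0,"tx":-0.086,"ty":0,"tz":0.074,"grip":0.4}]'
python3 -m inch '[{"ax":0,"ay":0,"az":0,"tx":0,"ty":0,"tz":0,"grip":0.4},{"ax":0,"ay":0,"az":0,"tx":-0.0008,"ty":0,"tz":0.0006,"grip":0.4},{"ax":0,"ay":0,"az":0,"tx":-0.0015,"ty":0,"tz":0.0013,"grip":0.4},{"ax":0,"ay":0,"az":0,"tx":-0.0023,"ty":0,"tz":0.0019,"grip":0.4},{"ax":0,"ay":0,"az":0,"tx":-0.003,"ty":0,"tz":0.0026,"grip":0.4}]'
python3 -c "
from go import *
go([290,-410,61],ori(35,-50),0);go([290,-410,61],ori(35,-50),0)"
```

```text
time_s: 12.07
tcp_pos: [287.0, -400.7, 68.9]
tool_rot: [0.418, 0.803, 0.197, -0.375]
wrist_force: [0.7, -1.3, -3.3]
finger_gap: 60.0
grasp_force: 11.0
time_s: 12.48
tcp_pos: [288.5, -401.9, 68.6]
tool_rot: [0.418, 0.804, 0.199, -0.373]
wrist_force: [0.4, 0.1, -3.5]
finger_gap: 59.9
grasp_force: 11.0
t 12.48 tcp [ 288.5 -401.9   68.6] gap 59.9 gf 11.0 wf [ 0.4  0.1 -3.5]
 world d [ -3.3  -1.2 -14.7]  shift m tool [-0.0107 -0.0035  0.0101]  rotvec deg [0.43 0.01 0.24]
 joints [ 0.92  1.04  0.02  1.34 -0.05  1.64  1.56]
t 12.48 tcp [ 288.5 -401.9   68.6] gap 59.9 gf 11.0 wf [ 0.4  0.1 -3.5]
 world d [ -3.3  -1.2 -14.7]  shift m tool [-0.0107 -0.0035  0.0101]  rotvec deg [0.43 0.01 0.24]
 joints [ 0.92  1.04  0.02  1.34 -0.05  1.64  1.56]
```

```bash

python3 -m inch '[{"ax":0,"ay":0,"az":0,"tx":-0.0015,"ty":0,"tz":0.0013,"grip":0.4},{"ax":0,"ay":0,"az":0,"tx":-0.003,"ty":0,"tz":0.0026,"grip":0.4},{"ax":0,"ay":0,"az":0,"tx":-0.0046,"ty":0,"tz":0.0039,"grip":0.4},{"ax":0,"ay":0,"az":0,"tx":-0.0061,"ty":0,"tz":0.0052,"grip":0.4},{"ax":0,"ay":0,"az":0,"tx":-0.0076,"ty":0,"tz":0.0065,"grip":0.4}]'
python3 -m inch '[{"ax":0,"ay":0,"az":0,"tx":-0.0004,"ty":0,"tz":0.0003,"grip":0.4},{"ax":0,"ay":0,"az":0,"tx":-0.0008,"ty":0,"tz":0.0007,"grip":0.4},{"ax":0,"ay":0,"az":0,"tx":-0.0011,"ty":0,"tz":0.001,"grip":0.4},{"ax":0,"ay":0,"az":0,"tx":-0.0015,"ty":0,"tz":0.0013,"grip":0.4},{"ax":0,"ay":0,"az":0,"tx":-0.0015,"ty":0,"tz":0.0013,"grip":0.4}]'
```

```text
time_s: 12.9
tcp_pos: [288.0, -400.9, 57.2]
tool_rot: [0.418, 0.803, 0.2, -0.374]
wrist_force: [1.0, -0.7, -3.8]
finger_gap: 60.2
grasp_force: 11.0
time_s: 13.32
tcp_pos: [288.1, -400.9, 55.5]
tool_rot: [0.418, 0.803, 0.2, -0.374]
wrist_force: [0.3, -0.3, -2.9]
finger_gap: 60.3
grasp_force: 11.0
```

```bash

python3 -m inch '[{"ax":0,"ay":0,"az":0,"tx":-0.0004,"ty":0,"tz":0.0003,"grip":0.4},{"ax":0,"ay":0,"az":0,"tx":-0.0008,"ty":0,"tz":0.0007,"grip":0.4},{"ax":0,"ay":0,"az":0,"tx":-0.0011,"ty":0,"tz":0.001,"grip":0.4},{"ax":0,"ay":0,"az":0,"tx":-0.0015,"ty":0,"tz":0.0013,"grip":0.4},{"ax":0,"ay":0,"az":0,"tx":-0.0015,"ty":0,"tz":0.0013,"grip":0.4}]'
```

```text
time_s: 13.73
tcp_pos: [288.0, -400.8, 53.4]
tool_rot: [0.418, 0.803, 0.2, -0.374]
wrist_force: [0.3, -0.3, -2.6]
finger_gap: 60.0
grasp_force: 11.0
```

```bash

python3 -m inch '[{"ax":0,"ay":0,"az":0,"tx":-0.0004,"ty":0,"tz":0.0003,"grip":0.4},{"ax":0,"ay":0,"az":0,"tx":-0.0008,"ty":0,"tz":0.0007,"grip":0.4},{"ax":0,"ay":0,"az":0,"tx":-0.0011,"ty":0,"tz":0.001,"grip":0.4},{"ax":0,"ay":0,"az":0,"tx":-0.0015,"ty":0,"tz":0.0013,"grip":0.4},{"ax":0,"ay":0,"az":0,"tx":-0.0015,"ty":0,"tz":0.0013,"grip":0.4}]'
```

```text
time_s: 14.15
tcp_pos: [288.1, -400.9, 52.6]
tool_rot: [0.418, 0.803, 0.2, -0.374]
wrist_force: [0.2, -0.8, 3.1]
finger_gap: 59.8
grasp_force: 11.0
```

```bash

python3 -m inch '[{"ax":0,"ay":0,"az":0,"tx":-0.0003,"ty":0,"tz":0.0002,"grip":0.4},{"ax":0,"ay":0,"az":0,"tx":-0.0006,"ty":0,"tz":0.0005,"grip":0.4},{"ax":0,"ay":0,"az":0,"tx":-0.0008,"ty":0,"tz":0.0007,"grip":0.4},{"ax":0,"ay":0,"az":0,"tx":-0.001,"ty":0,"tz":0.0009,"grip":0.4},{"ax":0,"ay":0,"az":0,"tx":-0.001,"ty":0,"tz":0.0009,"grip":0.4}]'
```

```text
time_s: 14.57
tcp_pos: [288.0, -400.1, 52.1]
tool_rot: [0.418, 0.803, 0.201, -0.375]
wrist_force: [0.7, 0.8, 6.5]
finger_gap: 59.8
grasp_force: 11.0
```

```bash

python3 -m inch '[{"ax":0,"ay":0,"az":0,"tx":0.0005,"ty":0,"tz":-0.0004,"grip":0.4},{"ax":0,"ay":0,"az":0,"tx":0.0005,"ty":0,"tz":-0.0004,"grip":0.66},{"ax":0,"ay":0,"az":0,"tx":0.0005,"ty":0,"tz":-0.0004,"grip":0.7},{"ax":0,"ay":0,"az":0,"tx":0.0005,"ty":0,"tz":-0.0004,"grip":0.8},{"ax":0,"ay":0,"az":0,"tx":0.0005,"ty":0,"tz":-0.0004,"grip":0.9}]' 3
python3 -m inch '[{"ax":0,"ay":0,"az":0,"tx":0,"ty":0,"tz":0,"grip":1},{"ax":0,"ay":0,"az":0,"tx":0,"ty":0,"tz":0,"grip":1},{"ax":0,"ay":0,"az":0,"tx":0,"ty":0,"tz":0,"grip":1},{"ax":0,"ay":0,"az":0,"tx":0,"ty":0,"tz":0,"grip":1},{"ax":0,"ay":0,"az":0,"tx":0,"ty":0,"tz":0,"grip":1}]'
python3 -m inch '[{"ax":0,"ay":0,"az":0,"tx":0,"ty":0,"tz":-0.015,"grip":1},{"ax":0,"ay":0,"az":0,"tx":0,"ty":0,"tz":-0.045,"grip":1},{"ax":0,"ay":0,"az":0,"tx":0,"ty":0,"tz":-0.085,"grip":1},{"ax":0,"ay":0,"az":0,"tx":0,"ty":0,"tz":-0.125,"grip":1},{"ax":0,"ay":0,"az":0,"tx":0,"ty":0,"tz":-0.16,"grip":1}]'
python3 - <<'E'
from go import *
from bench import *
import cv2,numpy as np
go([290,-407,220],ori(35,0),0)
t=cv2.cvtColor(get_image("top"),cv2.COLOR_RGB2BGR)[220:384,372:512];s=cv2.cvtColor(get_image("scene"),cv2.COLOR_RGB2BGR)
cv2.imwrite("pics/t4.png",t);cv2.imwrite("pics/s4.png",s);s=s[0:123,160:280]
cv2.imwrite("pics/g4.png",np.hstack([cv2.resize(t,None,fx=3,fy=3,interpolation=cv2.INTER_CUBIC),cv2.resize(s,(360,492),fx=3,fy=4,interpolation=cv2.INTER_CUBIC)]))
E
```

```text
time_s: 14.98
tcp_pos: [287.8, -400.7, 50.4]
tool_rot: [0.418, 0.803, 0.2, -0.374]
wrist_force: [0.9, -0.4, 0.1]
finger_gap: 73.9
grasp_force: 0.0
time_s: 15.4
tcp_pos: [288.0, -400.7, 50.8]
tool_rot: [0.418, 0.803, 0.2, -0.374]
wrist_force: [1.1, -0.5, -0.2]
finger_gap: 92.8
grasp_force: 0.0
time_s: 15.82
tcp_pos: [353.9, -492.6, 145.6]
tool_rot: [0.422, 0.816, 0.191, -0.345]
wrist_force: [0.1, 0.7, -2.2]
finger_gap: 93.1
grasp_force: 0.0
t 15.82 tcp [ 353.9 -492.6  145.6] gap 93.1 gf 0.0 wf [ 0.1  0.7 -2.2]
 world d [-63.9  85.6  63.4]  shift m tool [ 0.1196 -0.0024  0.0336]  rotvec deg [  1.2  -46.44   0.24]
 joints [ 0.86  1.1   0.2   0.89 -0.16  1.98  1.65]
```

View pics/g4.png

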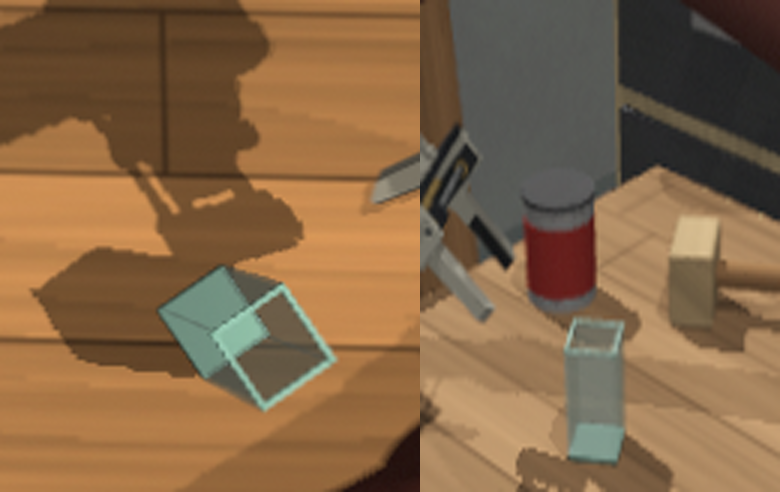

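```bash
python3 - <<'E'
from fit import *
q=lambda l:px(l,3,372,220)
# local corners with +x local = direction ~125deg(inward); order left,top,right,bottom in image
rim=q([(212,333),(285,286),(336,358),(265,410)]);base=q([(158,310),(224,266),(207,378)])
c=[[30,30],[30,-30],[-30,-30],[-30,30]]
best=None
for k in range(4):
    o=np.roll(c,k,axis=0)
    S=[("top",np.c_[o,[110]*4],rim),("top",np.c_[o[[0,1,3]],[0]*3],base)]
    p=fit([290,-410,.6],S,False);e=sum(np.abs(proj(n,W(p,X))-u).sum() for n,X,u in S)
    if best is None or e<best[0]: best=(e,p,S)
fit(best[1],best[2])
E
python3 -m inch '[{"ax":0,"ay":-6,"az":0,"tx":0.018,"ty":0,"tz":-0.018,"grip":1},{"ax":0,"ay":-12,"az":0,"tx":0.036,"ty":0,"tz":-0.035,"grip":1},{"ax":0,"ay":-18,"az":0,"tx":0.055,"ty":0,"tz":-0.053,"grip":1},{"ax":0,"ay":-24,"az":0,"tx":0.072,"ty":0,"tz":-0.07,"grip":1},{"ax":0,"ay":-30,"az":0,"tx":0.072,"ty":0,"tz":-0.07,"grip":1}]'
python3 -m inch '[{"ax":0,"ay":-6,"az":0,"tx":0,"ty":0,"tz":0,"grip":1},{"ax":0,"ay":-12,"az":0,"tx":0,"ty":0,"tz":0,"grip":1},{"ax":0,"ay":-16,"az":0,"tx":0,"ty":0,"tz":0,"grip":1},{"ax":0,"ay":-16,"az":0,"tx":0,"ty":0,"tz":0,"grip":1},{"ax":0,"ay":-16,"az":0,"tx":0,"ty":0,"tz":0,"grip":1}]'
python3 -m inch '[{"ax":0,"ay":0,"az":7,"tx":0,"ty":0,"tz":0,"grip":1},{"ax":0,"ay":0,"az":14,"tx":0,"ty":0,"tz":0,"grip":1},{"ax":0,"ay":0,"az":21,"tx":0,"ty":0,"tz":0,"grip":1},{"ax":0,"ay":0,"az":28,"tx":0,"ty":0,"tz":0,"grip":1},{"ax":0,"ay":0,"az":35,"tx":0,"ty":0,"tz":0,"grip":1}]'
python3 -m inch '[{"ax":0,"ay":0,"az":7,"tx":0,"ty":0,"tz":0,"grip":1},{"ax":0,"ay":0,"az":14,"tx":0,"ty":0,"tz":0,"grip":1},{"ax":0,"ay":0,"az":21,"tx":0,"ty":0,"tz":0,"grip":1},{"ax":0,"ay":0,"az":28,"tx":0,"ty":0,"tz":0,"grip":1},{"ax":0,"ay":0,"az":35,"tx":0,"ty":0,"tz":0,"grip":1}]'
python3 -c "
from go import *
go([290,-407,230],ori(-55,0),0)"
```

```text
[ 289.468 -405.067    2.176] 124.67
top [[0.2, 0.2], [0.2, -1.2], [1.2, 0.7], [0.4, 0.6]]
top [[-0.5, -0.3], [-0.7, -0.8], [-1.0, 0.3]]
time_s: 16.33
tcp_pos: [351.2, -494.2, 254.6]
tool_rot: [0.46, 0.877, 0.069, -0.122]
wrist_force: [0.0, -0.8, 0.4]
finger_gap: 92.8
grasp_force: 0.0
time_s: 16.75
tcp_pos: [350.1, -491.1, 249.8]
tool_rot: [0.465, 0.885, 0.009, -0.005]
wrist_force: [0.7, -0.5, 0.1]
finger_gap: 92.6
grasp_force: 0.0
time_s: 17.17
tcp_pos: [351.2, -493.0, 248.4]
tool_rot: [0.711, 0.703, 0.006, -0.008]
wrist_force: [-1.1, -0.1, 0.2]
finger_gap: 93.6
grasp_force: 0.0
time_s: 17.58
tcp_pos: [351.3, -492.9, 248.4]
tool_rot: [0.89, 0.456, 0.004, -0.01]
wrist_force: [0.1, 0.1, 0.5]
finger_gap: 93.0
grasp_force: 0.0
t 17.58 tcp [ 351.3 -492.9  248.4] gap 93.0 gf 0.0 wf [0.1 0.1 0.5]
 world d [-61.3  85.9 -29.4]  shift m tool [ 0.0336 -0.0995  0.0312]  rotvec deg [-0.93 -0.72 19.32]
 joints [ 0.58  0.58  0.57  1.53 -0.34  1.15  0.61]
```

```bash

python3 -m inch '[{"ax":0,"ay":0,"az":6,"tx":0.01,"ty":-0.03,"tz":0,"grip":1},{"ax":-0.9,"ay":-0.7,"az":12,"tx":0.02,"ty":-0.06,"tz":0,"grip":1},{"ax":-0.9,"ay":-0.7,"az":19.3,"tx":0.03,"ty":-0.09,"tz":0.01,"grip":1},{"ax":-0.9,"ay":-0.7,"az":19.3,"tx":0.034,"ty":-0.1,"tz":0.02,"grip":1},{"ax":-0.9,"ay":-0.7,"az":19.3,"tx":0.034,"ty":-0.1,"tz":0.03,"grip":1}]'
python3 -m inch '[{"ax":0,"ay":0,"az":0,"tx":0,"ty":0,"tz":0,"grip":1},{"ax":0,"ay":0,"az":0,"tx":0,"ty":0,"tz":0,"grip":1},{"ax":0,"ay":0,"az":0,"tx":0,"ty":0,"tz":0,"grip":1},{"ax":0,"ay":0,"az":0,"tx":0,"ty":0,"tz":0,"grip":1},{"ax":0,"ay":0,"az":0,"tx":0,"ty":0,"tz":0,"grip":1}]'
python3 -c "
from go import *
go([289.5,-406,88],ori(-55.2,0),0)"
```

```text
time_s: 18.0
tcp_pos: [288.2, -404.6, 220.3]
tool_rot: [0.953, 0.304, 0.001, -0.001]
wrist_force: [0.1, -0.7, -0.4]
finger_gap: 92.8
grasp_force: 0.0
time_s: 18.42
tcp_pos: [289.2, -407.7, 221.5]
tool_rot: [0.953, 0.303, 0.001, 0.002]
wrist_force: [-0.4, 0.0, 0.4]
finger_gap: 93.1
grasp_force: 0.0
t 18.42 tcp [ 289.2 -407.7  221.5] gap 93.1 gf 0.0 wf [-0.4  0.   0.4]
 world d [   0.3    1.7 -144.5]  shift m tool [ 0.0012 -0.0019  0.1445]  rotvec deg [ 0.25 -0.03  0.5 ]
 joints [ 0.44  0.46  0.69  1.87 -0.36  0.93  0.34]
```

```bash

python3 -m inch '[{"ax":0.2,"ay":0,"az":0.5,"tx":0.001,"ty":-0.002,"tz":0.03,"grip":1},{"ax":0.2,"ay":0,"az":0.5,"tx":0.001,"ty":-0.002,"tz":0.065,"grip":1},{"ax":0.2,"ay":0,"az":0.5,"tx":0.001,"ty":-0.002,"tz":0.1,"grip":1},{"ax":0.2,"ay":0,"az":0.5,"tx":0.001,"ty":-0.002,"tz":0.13,"grip":1},{"ax":0.2,"ay":0,"az":0.5,"tx":0.001,"ty":-0.002,"tz":0.1445,"grip":1}]'
python3 -m inch '[{"ax":0,"ay":0,"az":0,"tx":0,"ty":0,"tz":0,"grip":0.9},{"ax":0,"ay":0,"az":0,"tx":0,"ty":0,"tz":0,"grip":0.8},{"ax":0,"ay":0,"az":0,"tx":0,"ty":0,"tz":0,"grip":0.75},{"ax":0,"ay":0,"az":0,"tx":0,"ty":0,"tz":0,"grip":0.7},{"ax":0,"ay":0,"az":0,"tx":0,"ty":0,"tz":0,"grip":0.65}]' 6
python3 -m inch '[{"ax":0,"ay":0,"az":0,"tx":0,"ty":0,"tz":0,"grip":0.6},{"ax":0,"ay":0,"az":0,"tx":0,"ty":0,"tz":0,"grip":0.55},{"ax":0,"ay":0,"az":0,"tx":0,"ty":0,"tz":0,"grip":0.5},{"ax":0,"ay":0,"az":0,"tx":0,"ty":0,"tz":0,"grip":0.4},{"ax":0,"ay":0,"az":0,"tx":0,"ty":0,"tz":0,"grip":0.4}]' 10
python3 -c "
from go import *
go([289.5,-406,88],ori(-55.2,0),0)"
```

```text
time_s: 18.83
tcp_pos: [288.3, -403.5, 73.8]
tool_rot: [0.954, 0.299, -0.0, -0.002]
wrist_force: [-0.4, 0.2, 0.6]
finger_gap: 93.2
grasp_force: 0.0
time_s: 19.25
tcp_pos: [289.3, -405.2, 78.1]
tool_rot: [0.954, 0.299, 0.001, 0.001]
wrist_force: [-1.5, 2.0, 2.4]
finger_gap: 64.1
grasp_force: 1.5
time_s: 19.67
tcp_pos: [288.2, -403.6, 77.3]
tool_rot: [0.954, 0.299, 0.001, -0.002]
wrist_force: [-2.3, 3.4, 5.8]
finger_gap: 60.4
grasp_force: 10.0
t 19.67 tcp [ 288.2 -403.6   77.3] gap 60.4 gf 10.0 wf [-2.3  3.4  5.8]
 world d [ 1.3 -2.4 -0.3]  shift m tool [-0.0003  0.0027  0.0003]  rotvec deg [-0.15 -0.13 -0.02]
 joints [ 0.57  0.65  0.52  2.03 -0.56  0.6   0.51]
```

```bash

python3 -m inch '[{"ax":0,"ay":0,"az":0,"tx":0,"ty":0,"tz":-0.015,"grip":0.4},{"ax":0,"ay":0,"az":0,"tx":0,"ty":0,"tz":-0.05,"grip":0.4},{"ax":0,"ay":0,"az":0,"tx":0,"ty":0,"tz":-0.09,"grip":0.4},{"ax":0,"ay":0,"az":0,"tx":0,"ty":0,"tz":-0.13,"grip":0.4},{"ax":0,"ay":0,"az":0,"tx":0,"ty":0,"tz":-0.165,"grip":0.4}]' 11
python3 -m inch '[{"ax":0,"ay":0,"az":0,"tx":0.02,"ty":-0.005,"tz":-0.01,"grip":0.4},{"ax":0,"ay":0,"az":0,"tx":0.045,"ty":-0.011,"tz":-0.01,"grip":0.4},{"ax":0,"ay":0,"az":0,"tx":0.075,"ty":-0.018,"tz":-0.01,"grip":0.4},{"ax":0,"ay":0,"az":0,"tx":0.107,"ty":-0.026,"tz":-0.01,"grip":0.4},{"ax":0,"ay":0,"az":0,"tx":0.139,"ty":-0.0335,"tz":-0.01,"grip":0.4}]'
python3 -m inch '[{"ax":0,"ay":0,"az":0,"tx":0.03,"ty":-0.007,"tz":0,"grip":0.4},{"ax":0,"ay":0,"az":0,"tx":0.06,"ty":-0.014,"tz":0,"grip":0.4},{"ax":0,"ay":0,"az":0,"tx":0.09,"ty":-0.021,"tz":0,"grip":0.4},{"ax":0,"ay":0,"az":0,"tx":0.12,"ty":-0.029,"tz":0,"grip":0.4},{"ax":0,"ay":0,"az":0,"tx":0.15,"ty":-0.036,"tz":0,"grip":0.4}]'
python3 -m inch '[{"ax":0,"ay":0,"az":-6,"tx":0.03,"ty":-0.007,"tz":0,"grip":0.4},{"ax":0,"ay":0,"az":-12,"tx":0.06,"ty":-0.014,"tz":0,"grip":0.4},{"ax":0,"ay":0,"az":-18,"tx":0.085,"ty":-0.02,"tz":0,"grip":0.4},{"ax":0,"ay":0,"az":-24,"tx":0.11,"ty":-0.026,"tz":0,"grip":0.4},{"ax":0,"ay":0,"az":-30,"tx":0.127,"ty":-0.03,"tz":0,"grip":0.4}]'
python3 -c "
from go import *
go([666,25.6,268],ori(10.5,0),0)"
```

```text
time_s: 20.08
tcp_pos: [288.9, -405.2, 243.8]
tool_rot: [0.954, 0.299, 0.001, 0.001]
wrist_force: [1.3, -0.3, -3.3]
finger_gap: 60.0
grasp_force: 11.0
time_s: 20.5
tcp_pos: [384.6, -296.7, 251.8]
tool_rot: [0.954, 0.299, 0.001, -0.0]
wrist_force: [-0.2, -0.2, -4.3]
finger_gap: 60.1
grasp_force: 11.0
time_s: 20.92
tcp_pos: [487.3, -181.1, 251.7]
tool_rot: [0.954, 0.299, 0.001, -0.0]
wrist_force: [-0.2, -0.5, -3.7]
finger_gap: 59.7
grasp_force: 11.0
time_s: 21.33
tcp_pos: [575.4, -82.1, 251.2]
tool_rot: [0.842, 0.54, 0.001, -0.001]
wrist_force: [-0.5, 0.3, -3.1]
finger_gap: 60.0
grasp_force: 11.0
t 21.33 tcp [575.4 -82.1 251.2] gap 60.0 gf 11.0 wf [-0.5  0.3 -3.1]
 world d [ 90.6 107.7   5.8]  shift m tool [ 0.1358  0.0373 -0.0054]  rotvec deg [  0.06  -0.15 -35.2 ]
 joints [-0.22  0.52  0.53  1.61 -0.29  1.09 -0.05]
```

```bash

python3 -m inch '[{"ax":0,"ay":0,"az":-7,"tx":0.035,"ty":0.01,"tz":-0.003,"grip":0.4},{"ax":0,"ay":0,"az":-14,"tx":0.07,"ty":0.019,"tz":-0.005,"grip":0.4},{"ax":0,"ay":0,"az":-21,"tx":0.1,"ty":0.028,"tz":-0.005,"grip":0.4},{"ax":0,"ay":0,"az":-28,"tx":0.125,"ty":0.034,"tz":-0.005,"grip":0.4},{"ax":0,"ay":0,"az":-35,"tx":0.136,"ty":0.037,"tz":-0.005,"grip":0.4}]'
python3 -m inch '[{"ax":0,"ay":0,"az":0,"tx":0,"ty":0,"tz":0,"grip":0.4},{"ax":0,"ay":0,"az":0,"tx":0,"ty":0,"tz":0,"grip":0.4},{"ax":0,"ay":0,"az":0,"tx":0,"ty":0,"tz":0,"grip":0.4},{"ax":0,"ay":0,"az":0,"tx":0,"ty":0,"tz":0,"grip":0.4},{"ax":0,"ay":0,"az":0,"tx":0,"ty":0,"tz":0,"grip":0.4}]'
python3 -c "
from go import *
go([666.3,25.6,110],ori(10.5,0),0)"
```

```text
time_s: 21.75
tcp_pos: [666.8, 27.6, 255.6]
tool_rot: [0.639, 0.769, 0.002, -0.001]
wrist_force: [0.2, 2.0, -4.0]
finger_gap: 59.9
grasp_force: 11.0
time_s: 22.17
tcp_pos: [664.4, 19.7, 257.7]
tool_rot: [0.646, 0.764, 0.0, 0.0]
wrist_force: [-0.3, -0.2, -3.4]
finger_gap: 60.1
grasp_force: 11.0
t 22.17 tcp [664.4  19.7 257.7] gap 60.1 gf 11.0 wf [-0.3 -0.2 -3.4]
 world d [   1.9    5.9 -158.7]  shift m tool [0.0055 0.0027 0.1587]  rotvec deg [ 0.04  0.02 -0.92]
 joints [-0.25  0.63  0.35  1.34 -0.22  1.21  0.28]
```

```bash

python3 -m inch '[{"ax":0,"ay":0,"az":-0.9,"tx":0.0055,"ty":0.003,"tz":0.02,"grip":0.4},{"ax":0,"ay":0,"az":-0.9,"tx":0.0055,"ty":0.003,"tz":0.04,"grip":0.4},{"ax":0,"ay":0,"az":-0.9,"tx":0.0055,"ty":0.003,"tz":0.05,"grip":0.4},{"ax":0,"ay":0,"az":-0.9,"tx":0.0055,"ty":0.003,"tz":0.05,"grip":0.4},{"ax":0,"ay":0,"az":-0.9,"tx":0.0055,"ty":0.003,"tz":0.05,"grip":0.4}]'
python3 -c "
from go import *
go([666.3,25.6,110],ori(10.5,0),0)"
```

```text
time_s: 22.58
tcp_pos: [666.8, 26.7, 207.4]
tool_rot: [0.639, 0.77, 0.0, -0.0]
wrist_force: [0.3, 0.5, -2.4]
finger_gap: 60.1
grasp_force: 11.0
t 22.58 tcp [666.8  26.7 207.4] gap 60.1 gf 11.0 wf [ 0.3  0.5 -2.4]
 world d [  -0.5   -1.1 -108.4]  shift m tool [-0.001  -0.0007  0.1084]  rotvec deg [ 0.   -0.01  0.12]
 joints [-0.25  0.68  0.34  1.4  -0.23  1.1   0.3 ]
```

```bash

python3 -m inch '[{"ax":0,"ay":0,"az":0,"tx":-0.001,"ty":-0.0007,"tz":0.015,"grip":0.4},{"ax":0,"ay":0,"az":0,"tx":-0.001,"ty":-0.0007,"tz":0.035,"grip":0.4},{"ax":0,"ay":0,"az":0,"tx":-0.001,"ty":-0.0007,"tz":0.055,"grip":0.4},{"ax":0,"ay":0,"az":0,"tx":-0.001,"ty":-0.0007,"tz":0.07,"grip":0.4},{"ax":0,"ay":0,"az":0,"tx":-0.001,"ty":-0.0007,"tz":0.08,"grip":0.4}]'
python3 -m inch '[{"ax":0,"ay":0,"az":0,"tx":0,"ty":0,"tz":0.006,"grip":0.4},{"ax":0,"ay":0,"az":0,"tx":0,"ty":0,"tz":0.012,"grip":0.4},{"ax":0,"ay":0,"az":0,"tx":0,"ty":0,"tz":0.018,"grip":0.4},{"ax":0,"ay":0,"az":0,"tx":0,"ty":0,"tz":0.023,"grip":0.4},{"ax":0,"ay":0,"az":0,"tx":0,"ty":0,"tz":0.026,"grip":0.4}]'
python3 -m inch '[{"ax":0,"ay":0,"az":0,"tx":0,"ty":0,"tz":0,"grip":0.4},{"ax":0,"ay":0,"az":0,"tx":0,"ty":0,"tz":0,"grip":0.4},{"ax":0,"ay":0,"az":0,"tx":0,"ty":0,"tz":0,"grip":0.4},{"ax":0,"ay":0,"az":0,"tx":0,"ty":0,"tz":0,"grip":0.4},{"ax":0,"ay":0,"az":0,"tx":0,"ty":0,"tz":0,"grip":0.4}]'
python3 -c "
from go import *
go([666.3,25.6,98.3],ori(10.5,0),0)"
```

```text
time_s: 23.0
tcp_pos: [666.8, 25.9, 127.3]
tool_rot: [0.638, 0.77, 0.001, 0.0]
wrist_force: [-0.4, 0.5, -2.9]
finger_gap: 59.9
grasp_force: 11.0
time_s: 23.42
tcp_pos: [666.8, 26.4, 101.4]
tool_rot: [0.638, 0.77, 0.001, 0.0]
wrist_force: [-0.3, 0.3, -3.9]
finger_gap: 59.7
grasp_force: 11.0
time_s: 23.83
tcp_pos: [666.9, 26.4, 101.8]
tool_rot: [0.638, 0.77, 0.001, 0.0]
wrist_force: [-0.3, -0.9, -3.5]
finger_gap: 60.3
grasp_force: 11.0
t 23.83 tcp [666.9  26.4 101.8] gap 60.3 gf 11.0 wf [-0.3 -0.9 -3.5]
 world d [ -0.6  -0.8 -14.5]  shift m tool [-0.0007 -0.0008  0.0145]  rotvec deg [ 0.1  -0.03  0.2 ]
 joints [-0.24  0.78  0.3   1.51 -0.27  0.89  0.34]
```

```bash

python3 -m inch '[{"ax":0,"ay":0,"az":0,"tx":-0.0007,"ty":-0.0008,"tz":0.0025,"grip":0.4},{"ax":0,"ay":0,"az":0,"tx":-0.0007,"ty":-0.0008,"tz":0.005,"grip":0.4},{"ax":0,"ay":0,"az":0,"tx":-0.0007,"ty":-0.0008,"tz":0.0075,"grip":0.4},{"ax":0,"ay":0,"az":0,"tx":-0.0007,"ty":-0.0008,"tz":0.0095,"grip":0.4},{"ax":0,"ay":0,"az":0,"tx":-0.0007,"ty":-0.0008,"tz":0.0105,"grip":0.4}]'
python3 -m inch '[{"ax":0,"ay":0,"az":0,"tx":0,"ty":0,"tz":0.0006,"grip":0.4},{"ax":0,"ay":0,"az":0,"tx":0,"ty":0,"tz":0.0012,"grip":0.4},{"ax":0,"ay":0,"az":0,"tx":0,"ty":0,"tz":0.0018,"grip":0.4},{"ax":0,"ay":0,"az":0,"tx":0,"ty":0,"tz":0.0024,"grip":0.4},{"ax":0,"ay":0,"az":0,"tx":0,"ty":0,"tz":0.0024,"grip":0.4}]'
```

```text
time_s: 24.25
tcp_pos: [665.7, 25.6, 90.3]
tool_rot: [0.638, 0.77, 0.0, -0.0]
wrist_force: [0.0, -0.4, -3.9]
finger_gap: 60.0
grasp_force: 11.0
time_s: 24.67
tcp_pos: [666.0, 25.6, 88.5]
tool_rot: [0.638, 0.77, 0.001, 0.0]
wrist_force: [0.3, 0.1, -4.1]
finger_gap: 60.2
grasp_force: 11.0
```

```bash

python3 -m inch '[{"ax":0,"ay":0,"az":0,"tx":0,"ty":0,"tz":0.0004,"grip":0.4},{"ax":0,"ay":0,"az":0,"tx":0,"ty":0,"tz":0.0008,"grip":0.4},{"ax":0,"ay":0,"az":0,"tx":0,"ty":0,"tz":0.0012,"grip":0.4},{"ax":0,"ay":0,"az":0,"tx":0,"ty":0,"tz":0.0015,"grip":0.4},{"ax":0,"ay":0,"az":0,"tx":0,"ty":0,"tz":0.0015,"grip":0.4}]'
```

```text
time_s: 25.08
tcp_pos: [666.1, 25.5, 87.6]
tool_rot: [0.638, 0.77, 0.001, 0.0]
wrist_force: [-0.1, -0.9, 0.3]
finger_gap: 59.9
grasp_force: 11.0
```

```bash

python3 -m inch '[{"ax":0,"ay":0,"az":0,"tx":0,"ty":0,"tz":0.0003,"grip":0.4},{"ax":0,"ay":0,"az":0,"tx":0,"ty":0,"tz":0.0006,"grip":0.4},{"ax":0,"ay":0,"az":0,"tx":0,"ty":0,"tz":0.0006,"grip":0.66},{"ax":0,"ay":0,"az":0,"tx":0,"ty":0,"tz":0.0006,"grip":0.7},{"ax":0,"ay":0,"az":0,"tx":0,"ty":0,"tz":0.0006,"grip":0.8}]' 5
python3 -m inch '[{"ax":0,"ay":0,"az":0,"tx":0,"ty":0,"tz":0,"grip":0.9},{"ax":0,"ay":0,"az":0,"tx":0,"ty":0,"tz":0,"grip":0.95},{"ax":0,"ay":0,"az":0,"tx":0,"ty":0,"tz":0,"grip":0.95},{"ax":0,"ay":0,"az":0,"tx":0,"ty":0,"tz":0,"grip":0.95},{"ax":0,"ay":0,"az":0,"tx":0,"ty":0,"tz":0,"grip":0.95}]'
python3 -m inch '[{"ax":0,"ay":0,"az":0,"tx":0,"ty":0,"tz":-0.02,"grip":1},{"ax":0,"ay":0,"az":0,"tx":0,"ty":0,"tz":-0.05,"grip":1},{"ax":0,"ay":0,"az":0,"tx":0,"ty":0,"tz":-0.09,"grip":1},{"ax":0,"ay":0,"az":0,"tx":0,"ty":0,"tz":-0.13,"grip":1},{"ax":0,"ay":0,"az":0,"tx":0,"ty":0,"tz":-0.15,"grip":1}]'
python3 -c "
from go import *
for y in (-63.5,116.5): go([473,175,120],ori(y,0),0)"
```

```text
time_s: 25.5
tcp_pos: [666.4, 25.9, 86.5]
tool_rot: [0.638, 0.77, 0.001, 0.0]
wrist_force: [-0.3, -0.8, -0.0]
finger_gap: 67.9
grasp_force: 0.0
time_s: 25.92
tcp_pos: [666.0, 25.6, 86.4]
tool_rot: [0.638, 0.77, 0.001, 0.0]
wrist_force: [0.7, 0.7, -0.7]
finger_gap: 88.0
grasp_force: 0.0
time_s: 26.33
tcp_pos: [668.0, 25.0, 242.2]
tool_rot: [0.638, 0.77, 0.003, 0.003]
wrist_force: [0.6, -0.1, -0.3]
finger_gap: 93.2
grasp_force: 0.0
t 26.33 tcp [668.   25.  242.2] gap 93.2 gf 0.0 wf [ 0.6 -0.1 -0.3]
 world d [-195.   150.  -133.2]  shift m tool [ 0.1836 -0.165   0.1315]  rotvec deg [ 0.49 -0.29 74.19]
 joints [-0.26  0.65  0.34  1.36 -0.22  1.17  0.3 ]
t 26.33 tcp [668.   25.  242.2] gap 93.2 gf 0.0 wf [ 0.6 -0.1 -0.3]
 world d [-195.   150.  -133.2]  shift m tool [ 0.1836 -0.165   0.1315]  rotvec deg [   0.31    0.53 -105.81]
 joints [-0.26  0.65  0.34  1.36 -0.22  1.17  0.3 ]
```

```bash

python3 -m inch '[{"ax":0,"ay":0,"az":6,"tx":0.02,"ty":-0.018,"tz":0,"grip":0.5},{"ax":0,"ay":0,"az":12,"tx":0.045,"ty":-0.04,"tz":0,"grip":0.5},{"ax":0,"ay":0,"az":18,"tx":0.07,"ty":-0.063,"tz":0,"grip":0.5},{"ax":0,"ay":0,"az":24,"tx":0.095,"ty":-0.085,"tz":0,"grip":0.5},{"ax":0,"ay":0,"az":30,"tx":0.12,"ty":-0.108,"tz":0,"grip":0.5}]'
python3 -m inch '[{"ax":0,"ay":0,"az":7,"tx":0,"ty":0,"tz":0.02,"grip":0.5},{"ax":0,"ay":0,"az":14,"tx":0,"ty":0,"tz":0.04,"grip":0.5},{"ax":0,"ay":0,"az":21,"tx":0,"ty":0,"tz":0.06,"grip":0.5},{"ax":0,"ay":0,"az":28,"tx":0,"ty":0,"tz":0.07,"grip":0.5},{"ax":0,"ay":0,"az":35,"tx":0,"ty":0,"tz":0.07,"grip":0.5}]'
python3 -c "
from go import *
go([473,175,140],ori(-63.5,0),0)"
```

```text
time_s: 26.75
tcp_pos: [536.2, 124.1, 236.5]
tool_rot: [0.817, 0.576, 0.001, -0.0]
wrist_force: [-0.0, 1.8, 0.8]
finger_gap: 64.3
grasp_force: 0.0
time_s: 27.17
tcp_pos: [535.6, 123.6, 164.1]
tool_rot: [0.953, 0.304, -0.002, -0.001]
wrist_force: [0.1, 0.2, 0.3]
finger_gap: 46.9
grasp_force: 0.0
t 27.17 tcp [535.6 123.6 164.1] gap 46.9 gf 0.0 wf [0.1 0.2 0.3]
 world d [-62.6  51.4 -35.1]  shift m tool [-0.0212 -0.0781  0.0353]  rotvec deg [-0.12  0.2   8.87]
 joints [-0.66  0.6   0.63  1.81 -0.45  0.88 -0.78]
```

```bash

python3 -m inch '[{"ax":0,"ay":0,"az":3,"tx":-0.007,"ty":-0.026,"tz":0.01,"grip":0.5},{"ax":0,"ay":0,"az":6,"tx":-0.014,"ty":-0.052,"tz":0.02,"grip":0.5},{"ax":0,"ay":0,"az":8.9,"tx":-0.0212,"ty":-0.078,"tz":0.035,"grip":0.5},{"ax":0,"ay":0,"az":8.9,"tx":-0.0212,"ty":-0.078,"tz":0.035,"grip":0.5},{"ax":0,"ay":0,"az":8.9,"tx":-0.0212,"ty":-0.078,"tz":0.035,"grip":0.5}]'
python3 - <<'E'
from go import *
from bench import *
import cv2,numpy as np
go([473,175,39],ori(-63.5,0),0)
t=cv2.cvtColor(get_image("top"),cv2.COLOR_RGB2BGR);s=cv2.cvtColor(get_image("scene"),cv2.COLOR_RGB2BGR)
cv2.imwrite("pics/t5.png",t);cv2.imwrite("pics/s5.png",s)
f=lambda i,x,y,w,h,k:cv2.resize(i[y:y+h,x:x+w],None,fx=k,fy=k,interpolation=cv2.INTER_CUBIC)
o=np.zeros((600,800,3),np.uint8);o[:320,:520]=f(t,190,115,130,80,4);o[:280,520:800]=f(t,145,200,70,70,4);o[320:600,:480]=f(s,175,160,120,70,4)
cv2.imwrite("pics/g5.png",o)
E
```

```text
time_s: 27.58
tcp_pos: [473.2, 175.8, 130.7]
tool_rot: [0.972, 0.233, -0.001, -0.0]
wrist_force: [0.4, -0.2, 0.5]
finger_gap: 46.1
grasp_force: 0.0
t 27.58 tcp [473.2 175.8 130.7] gap 46.1 gf 0.0 wf [ 0.4 -0.2  0.5]
 world d [  -0.2   -0.8 -102.7]  shift m tool [-0.0005  0.0007  0.1027]  rotvec deg [-0.07  0.06  0.5 ]
 joints [-0.82  0.6   0.65  1.96 -0.52  0.75 -0.96]
```

View pics/g5.png

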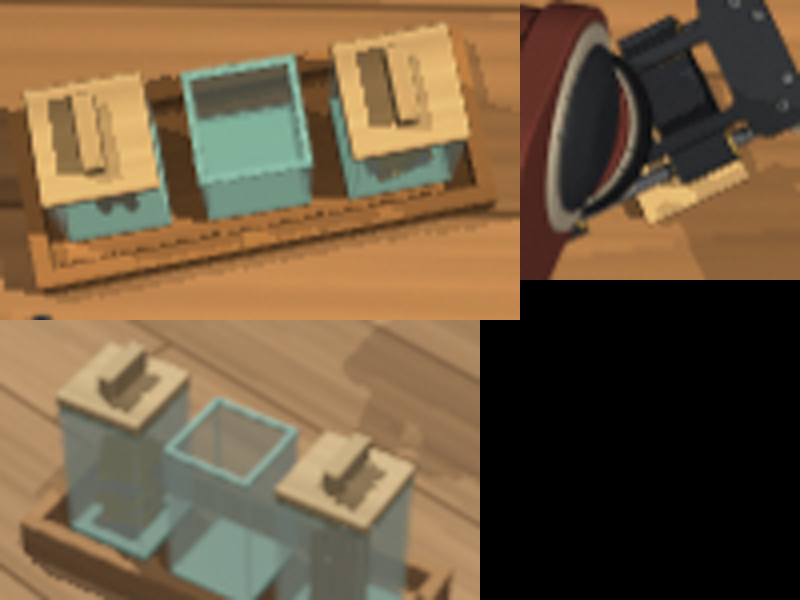

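```bash
python3 - <<'E'
from fit import *
t=px([(182,73),(295,56),(312,165),(197,182)],4,190,115);s=px([(218,78),(298,110),(247,164),(165,128)],4,175,160)
# image top: +x up, +y left
T=[[30,30,120],[30,-30,120],[-30,-30,120],[-30,30,120]]; S=[[-30,-30,120],[-30,30,120],[30,30,120],[30,-30,120]]
fit([666,25,.18],[("top",T,t)]);fit([666,25,.18],[("top",T,t),("scene",S,s)])
E
python3 -m inch '[{"ax":0,"ay":0,"az":0.5,"tx":-0.0005,"ty":0.0007,"tz":0.025,"grip":0.5},{"ax":0,"ay":0,"az":0.5,"tx":-0.0005,"ty":0.0007,"tz":0.055,"grip":0.5},{"ax":0,"ay":0,"az":0.5,"tx":-0.0005,"ty":0.0007,"tz":0.08,"grip":0.5},{"ax":0,"ay":0,"az":0.5,"tx":-0.0005,"ty":0.0007,"tz":0.095,"grip":0.5},{"ax":0,"ay":0,"az":0.5,"tx":-0.0005,"ty":0.0007,"tz":0.1,"grip":0.5}]'
python3 -m inch '[{"ax":0,"ay":0,"az":0,"tx":0,"ty":0,"tz":0,"grip":0.5},{"ax":0,"ay":0,"az":0,"tx":0,"ty":0,"tz":0,"grip":0.5},{"ax":0,"ay":0,"az":0,"tx":0,"ty":0,"tz":0,"grip":0.5},{"ax":0,"ay":0,"az":0,"tx":0,"ty":0,"tz":0,"grip":0.5},{"ax":0,"ay":0,"az":0,"tx":0,"ty":0,"tz":0,"grip":0.5}]'
python3 -c "
from go import *
go([473,175,39],ori(-63.5,0),0)"
```

```text
[6.65614e+02 2.59000e+01 1.69000e-01] 9.69
top [[-0.2, -0.4], [0.0, -0.3], [0.0, 0.3], [0.1, 0.3]]
[6.65026e+02 2.59370e+01 1.74000e-01] 9.94
top [[-0.3, -0.0], [-0.1, -0.1], [0.1, 0.5], [0.1, 0.6]]
scene [[-0.1, -0.3], [0.2, 0.2], [-0.4, 0.7], [-0.6, 0.6]]
time_s: 28.1
tcp_pos: [475.2, 172.2, 29.9]
tool_rot: [0.974, 0.226, -0.0, 0.0]
wrist_force: [0.5, 0.7, 0.4]
finger_gap: 46.1
grasp_force: 0.0
time_s: 28.52
tcp_pos: [475.5, 173.9, 32.4]
tool_rot: [0.974, 0.228, 0.002, -0.0]
wrist_force: [-0.8, 0.4, -0.4]
finger_gap: 46.4
grasp_force: 0.0
t 28.52 tcp [475.5 173.9  32.4] gap 46.4 gf 0.0 wf [-0.8  0.4 -0.4]
 world d [-2.5  1.1 -4.4]  shift m tool [-0.0018 -0.0021  0.0044]  rotvec deg [-0.01 -0.18 -0.19]
 joints [-0.71  0.74  0.49  2.03 -0.69  0.53 -0.83]
```

```bash

python3 -m inch '[{"ax":0,"ay":0,"az":0,"tx":-0.0018,"ty":-0.002,"tz":0.0015,"grip":0.45},{"ax":0,"ay":0,"az":0,"tx":-0.0018,"ty":-0.002,"tz":0.0035,"grip":0.35},{"ax":0,"ay":0,"az":0,"tx":-0.0018,"ty":-0.002,"tz":0.0035,"grip":0.25},{"ax":0,"ay":0,"az":0,"tx":-0.0018,"ty":-0.002,"tz":0.0035,"grip":0.18},{"ax":0,"ay":0,"az":0,"tx":-0.0018,"ty":-0.002,"tz":0.0035,"grip":0.12}]' 8
python3 -m inch '[{"ax":0,"ay":0,"az":0,"tx":0,"ty":0,"tz":0,"grip":0.08},{"ax":0,"ay":0,"az":0,"tx":0,"ty":0,"tz":0,"grip":0},{"ax":0,"ay":0,"az":0,"tx":0,"ty":0,"tz":0,"grip":0},{"ax":0,"ay":0,"az":0,"tx":0,"ty":0,"tz":0,"grip":0},{"ax":0,"ay":0,"az":0,"tx":0,"ty":0,"tz":0,"grip":0}]' 10
python3 -c "
from go import *
go([473,175,39],ori(-63.5,0),0)"
```

```text
time_s: 28.93
tcp_pos: [472.3, 174.6, 27.9]
tool_rot: [0.974, 0.227, 0.0, -0.0]
wrist_force: [0.1, 1.0, -0.1]
finger_gap: 19.8
grasp_force: 0.0
time_s: 29.35
tcp_pos: [472.3, 174.7, 27.9]
tool_rot: [0.974, 0.227, 0.0, -0.0]
wrist_force: [-0.6, -0.4, 0.0]
finger_gap: 11.8
grasp_force: 10.0
t 29.35 tcp [472.3 174.7  27.9] gap 11.8 gf 10.0 wf [-0.6 -0.4  0. ]
 world d [0.7 0.3 0.1]  shift m tool [ 0.0008  0.     -0.0001]  rotvec deg [-0.02 -0.06 -0.2 ]
 joints [-0.71  0.75  0.48  2.04 -0.69  0.52 -0.83]
```

```bash

python3 -m inch '[{"ax":0,"ay":0,"az":0,"tx":0,"ty":0,"tz":-0.015,"grip":0},{"ax":0,"ay":0,"az":0,"tx":0,"ty":0,"tz":-0.05,"grip":0},{"ax":0,"ay":0,"az":0,"tx":0,"ty":0,"tz":-0.09,"grip":0},{"ax":0,"ay":0,"az":0,"tx":0,"ty":0,"tz":-0.13,"grip":0},{"ax":0,"ay":0,"az":0,"tx":0,"ty":0,"tz":-0.17,"grip":0}]'
python3 -m inch '[{"ax":0,"ay":0,"az":0,"tx":0,"ty":0,"tz":-0.02,"grip":0},{"ax":0,"ay":0,"az":0,"tx":0,"ty":0,"tz":-0.035,"grip":0},{"ax":0,"ay":0,"az":0,"tx":0,"ty":0,"tz":-0.035,"grip":0},{"ax":0,"ay":0,"az":0,"tx":0,"ty":0,"tz":-0.035,"grip":0},{"ax":0,"ay":0,"az":0,"tx":0,"ty":0,"tz":-0.035,"grip":0}]'
python3 -c "
from go import *
go([665.2,25.6,240],ori(-79.8,0),0)"
```

```text
time_s: 29.77
tcp_pos: [471.5, 174.0, 199.4]
tool_rot: [0.974, 0.227, -0.0, 0.0]
wrist_force: [0.4, 1.4, -0.4]
finger_gap: 11.7
grasp_force: 10.0
time_s: 30.18
tcp_pos: [471.0, 174.4, 231.6]
tool_rot: [0.974, 0.227, -0.001, -0.0]
wrist_force: [0.3, 0.3, -0.7]
finger_gap: 12.0
grasp_force: 10.0
t 30.18 tcp [471.  174.4 231.6] gap 12.0 gf 10.0 wf [ 0.3  0.3 -0.7]
 world d [ 194.2 -148.8   -2.6]  shift m tool [0.1082 0.2195 0.0022]  rotvec deg [-0.04  0.1  16.1 ]
 joints [-0.92  0.47  0.78  1.85 -0.39  0.98 -1.09]
```

```bash

python3 -m inch '[{"ax":0,"ay":0,"az":3,"tx":0.01,"ty":0.02,"tz":0,"grip":0},{"ax":0,"ay":0,"az":6,"tx":0.025,"ty":0.05,"tz":0,"grip":0},{"ax":0,"ay":0,"az":9,"tx":0.042,"ty":0.085,"tz":0,"grip":0},{"ax":0,"ay":0,"az":12,"tx":0.06,"ty":0.12,"tz":0,"grip":0},{"ax":0,"ay":0,"az":16,"tx":0.075,"ty":0.15,"tz":0,"grip":0}]'
python3 -c "
from go import *
go([665.2,25.6,240],ori(-79.8,0),0)"
```

```text
time_s: 30.6
tcp_pos: [606.5, 71.4, 230.7]
tool_rot: [0.996, 0.088, -0.001, 0.0]
wrist_force: [0.3, -0.4, -1.4]
finger_gap: 12.2
grasp_force: 10.0
t 30.6 tcp [606.5  71.4 230.7] gap 12.2 gf 10.0 wf [ 0.3 -0.4 -1.4]
 world d [ 58.7 -45.8  -1.7]  shift m tool [0.0498 0.0553 0.0015]  rotvec deg [-0.01  0.14 -0.12]
 joints [-0.6   0.66  0.8   1.55 -0.5   1.15 -1.09]
```

```bash

python3 -m inch '[{"ax":0,"ay":0,"az":0,"tx":0.02,"ty":0.022,"tz":0,"grip":0},{"ax":0,"ay":0,"az":0,"tx":0.038,"ty":0.043,"tz":0,"grip":0},{"ax":0,"ay":0,"az":0,"tx":0.0498,"ty":0.0553,"tz":0,"grip":0},{"ax":0,"ay":0,"az":0,"tx":0.0498,"ty":0.0553,"tz":0,"grip":0},{"ax":0,"ay":0,"az":0,"tx":0.0498,"ty":0.0553,"tz":0,"grip":0}]'
python3 -m inch '[{"ax":0,"ay":0,"az":0,"tx":0,"ty":0,"tz":0.02,"grip":0},{"ax":0,"ay":0,"az":0,"tx":0,"ty":0,"tz":0.04,"grip":0},{"ax":0,"ay":0,"az":0,"tx":0,"ty":0,"tz":0.06,"grip":0},{"ax":0,"ay":0,"az":0,"tx":0,"ty":0,"tz":0.065,"grip":0},{"ax":0,"ay":0,"az":0,"tx":0,"ty":0,"tz":0.065,"grip":0}]'
python3 -m inch '[{"ax":0,"ay":0,"az":0,"tx":0,"ty":0,"tz":0,"grip":0},{"ax":0,"ay":0,"az":0,"tx":0,"ty":0,"tz":0,"grip":0},{"ax":0,"ay":0,"az":0,"tx":0,"ty":0,"tz":0,"grip":0},{"ax":0,"ay":0,"az":0,"tx":0,"ty":0,"tz":0,"grip":0},{"ax":0,"ay":0,"az":0,"tx":0,"ty":0,"tz":0,"grip":0}]'
python3 -c "
from go import *
go([665.2,25.6,150.9],ori(-79.8,0),0)"
```

```text
time_s: 31.02
tcp_pos: [663.9, 26.8, 230.4]
tool_rot: [0.996, 0.089, -0.002, -0.0]
wrist_force: [-0.3, -0.1, -0.7]
finger_gap: 12.0
grasp_force: 10.0
time_s: 31.43
tcp_pos: [662.6, 29.9, 165.5]
tool_rot: [0.996, 0.09, -0.002, -0.001]
wrist_force: [0.9, 0.1, -0.4]
finger_gap: 11.8
grasp_force: 10.0
time_s: 31.85
tcp_pos: [665.1, 27.7, 168.8]
tool_rot: [0.996, 0.09, 0.001, -0.0]
wrist_force: [0.7, -0.4, -1.0]
finger_gap: 12.3
grasp_force: 10.0
t 31.85 tcp [665.1  27.7 168.8] gap 12.3 gf 10.0 wf [ 0.7 -0.4 -1. ]
 world d [  0.1  -2.1 -28.9]  shift m tool [-0.0003  0.0021  0.0289]  rotvec deg [-0.03 -0.13  0.09]
 joints [-0.46  0.79  0.74  1.46 -0.57  1.1  -1.  ]
```

```bash

python3 -m inch '[{"ax":0,"ay":0,"az":0,"tx":0,"ty":0.002,"tz":0.004,"grip":0},{"ax":0,"ay":0,"az":0,"tx":0,"ty":0.002,"tz":0.009,"grip":0},{"ax":0,"ay":0,"az":0,"tx":0,"ty":0.002,"tz":0.013,"grip":0},{"ax":0,"ay":0,"az":0,"tx":0,"ty":0.002,"tz":0.016,"grip":0},{"ax":0,"ay":0,"az":0,"tx":0,"ty":0.002,"tz":0.016,"grip":0}]'
python3 -m inch '[{"ax":0,"ay":0,"az":0,"tx":0,"ty":0,"tz":0,"grip":0},{"ax":0,"ay":0,"az":0,"tx":0,"ty":0,"tz":0,"grip":0},{"ax":0,"ay":0,"az":0,"tx":0,"ty":0,"tz":0,"grip":0},{"ax":0,"ay":0,"az":0,"tx":0,"ty":0,"tz":0,"grip":0},{"ax":0,"ay":0,"az":0,"tx":0,"ty":0,"tz":0,"grip":0}]'
python3 -c "
from go import *
go([665.2,25.6,150.9],ori(-79.8,0),0)"
```

```text
time_s: 32.27
tcp_pos: [664.4, 26.0, 150.6]
tool_rot: [0.996, 0.09, -0.001, -0.001]
wrist_force: [0.5, -0.4, -1.6]
finger_gap: 11.8
grasp_force: 10.0
time_s: 32.68
tcp_pos: [665.2, 25.8, 152.1]
tool_rot: [0.996, 0.09, 0.001, -0.0]
wrist_force: [0.4, 0.3, -0.7]
finger_gap: 11.8
grasp_force: 10.0
t 32.68 tcp [665.2  25.8 152.1] gap 11.8 gf 10.0 wf [ 0.4  0.3 -0.7]
 world d [ -0.   -0.2 -12.2]  shift m tool [-0.0001  0.0002  0.0122]  rotvec deg [-0.03 -0.07  0.09]
 joints [-0.45  0.81  0.73  1.48 -0.58  1.08 -0.99]
```

Lid plug at ~124 mm, rim at 120. Slow insertion now.

```bash

python3 -m inch '[{"ax":0,"ay":0,"az":0,"tx":0,"ty":0,"tz":0.001,"grip":0},{"ax":0,"ay":0,"az":0,"tx":0,"ty":0,"tz":0.002,"grip":0},{"ax":0,"ay":0,"az":0,"tx":0,"ty":0,"tz":0.003,"grip":0},{"ax":0,"ay":0,"az":0,"tx":0,"ty":0,"tz":0.004,"grip":0},{"ax":0,"ay":0,"az":0,"tx":0,"ty":0,"tz":0.005,"grip":0}]'
python3 -m inch '[{"ax":0,"ay":0,"az":0,"tx":0,"ty":0,"tz":0.0005,"grip":0},{"ax":0,"ay":0,"az":0,"tx":0,"ty":0,"tz":0.001,"grip":0},{"ax":0,"ay":0,"az":0,"tx":0,"ty":0,"tz":0.0015,"grip":0},{"ax":0,"ay":0,"az":0,"tx":0,"ty":0,"tz":0.002,"grip":0},{"ax":0,"ay":0,"az":0,"tx":0,"ty":0,"tz":0.002,"grip":0}]'
```

```text
time_s: 33.1
tcp_pos: [665.1, 25.8, 146.8]
tool_rot: [0.996, 0.09, 0.0, -0.0]
wrist_force: [0.4, 0.1, -0.4]
finger_gap: 11.6
grasp_force: 10.0
time_s: 33.52
tcp_pos: [665.1, 25.8, 144.8]
tool_rot: [0.996, 0.09, 0.0, -0.0]
wrist_force: [-0.3, -0.3, -1.3]
finger_gap: 11.9
grasp_force: 10.0
```

```bash

python3 -m inch '[{"ax":0,"ay":0,"az":0,"tx":0,"ty":0,"tz":0.001,"grip":0},{"ax":0,"ay":0,"az":0,"tx":0,"ty":0,"tz":0.002,"grip":0},{"ax":0,"ay":0,"az":0,"tx":0,"ty":0,"tz":0.003,"grip":0},{"ax":0,"ay":0,"az":0,"tx":0,"ty":0,"tz":0.0035,"grip":0},{"ax":0,"ay":0,"az":0,"tx":0,"ty":0,"tz":0.0035,"grip":0}]'
python3 -m inch '[{"ax":0,"ay":0,"az":0,"tx":0,"ty":0,"tz":0.0003,"grip":0},{"ax":0,"ay":0,"az":0,"tx":0,"ty":0,"tz":0.0006,"grip":0},{"ax":0,"ay":0,"az":0,"tx":0,"ty":0,"tz":0.0009,"grip":0},{"ax":0,"ay":0,"az":0,"tx":0,"ty":0,"tz":0.0012,"grip":0},{"ax":0,"ay":0,"az":0,"tx":0,"ty":0,"tz":0.0012,"grip":0}]'
```

```text
time_s: 33.93
tcp_pos: [665.0, 25.8, 141.2]
tool_rot: [0.996, 0.09, 0.0, -0.0]
wrist_force: [0.6, -0.5, -1.2]
finger_gap: 12.0
grasp_force: 10.0
time_s: 34.35
tcp_pos: [665.1, 25.8, 140.2]
tool_rot: [0.996, 0.09, 0.0, -0.0]
wrist_force: [0.1, 0.3, 0.4]
finger_gap: 12.1
grasp_force: 10.0
```

```bash

python3 -m inch '[{"ax":0,"ay":0,"az":0,"tx":0,"ty":0,"tz":0.0003,"grip":0},{"ax":0,"ay":0,"az":0,"tx":0,"ty":0,"tz":0.0006,"grip":0},{"ax":0,"ay":0,"az":0,"tx":0,"ty":0,"tz":0.0008,"grip":0},{"ax":0,"ay":0,"az":0,"tx":0,"ty":0,"tz":0.001,"grip":0},{"ax":0,"ay":0,"az":0,"tx":0,"ty":0,"tz":0.001,"grip":0}]'
```

```text
time_s: 34.77
tcp_pos: [665.2, 25.8, 140.0]
tool_rot: [0.996, 0.09, 0.001, -0.0]
wrist_force: [-1.7, 0.1, 4.2]
finger_gap: 12.1
grasp_force: 10.0
```

```bash

python3 -m inch '[{"ax":0,"ay":0,"az":0,"tx":0,"ty":0,"tz":-0.0004,"grip":0.15},{"ax":0,"ay":0,"az":0,"tx":0,"ty":0,"tz":-0.0004,"grip":0.2},{"ax":0,"ay":0,"az":0,"tx":0,"ty":0,"tz":-0.0004,"grip":0.25},{"ax":0,"ay":0,"az":0,"tx":0,"ty":0,"tz":-0.0004,"grip":0.3},{"ax":0,"ay":0,"az":0,"tx":0,"ty":0,"tz":-0.0004,"grip":0.3}]' 5
python3 -m inch '[{"ax":0,"ay":0,"az":0,"tx":0,"ty":0,"tz":0,"grip":0.3},{"ax":0,"ay":0,"az":0,"tx":0,"ty":0,"tz":-0.01,"grip":0.3},{"ax":0,"ay":0,"az":0,"tx":0,"ty":0,"tz":-0.03,"grip":0.3},{"ax":0,"ay":0,"az":0,"tx":0,"ty":0,"tz":-0.06,"grip":0.3},{"ax":0,"ay":0,"az":0,"tx":0,"ty":0,"tz":-0.1,"grip":0.3}]'
python3 -m inch '[{"ax":0,"ay":0,"az":0,"tx":-0.02,"ty":0,"tz":-0.03,"grip":0.3},{"ax":0,"ay":0,"az":0,"tx":-0.06,"ty":0,"tz":-0.03,"grip":0.3},{"ax":0,"ay":0,"az":0,"tx":-0.1,"ty":0,"tz":-0.03,"grip":0.3},{"ax":0,"ay":0,"az":0,"tx":-0.14,"ty":0,"tz":-0.03,"grip":0.3},{"ax":0,"ay":0,"az":0,"tx":-0.18,"ty":0,"tz":-0.03,"grip":0.3}]'
python3 - <<'E'
from go import *
from bench import *
import cv2,numpy as np
t=cv2.cvtColor(get_image("top"),cv2.COLOR_RGB2BGR);s=cv2.cvtColor(get_image("scene"),cv2.COLOR_RGB2BGR)
f=lambda i,x,y,w,h,k:cv2.resize(i[y:y+h,x:x+w],None,fx=k,fy=k,interpolation=cv2.INTER_CUBIC)
cv2.imwrite("pics/g6.png",np.hstack([f(t,190,110,110,110,3.5),f(s,175,150,115,110,3.5)]))
E
```

```text
time_s: 35.18
tcp_pos: [665.1, 25.8, 139.3]
tool_rot: [0.996, 0.09, 0.0, -0.0]
wrist_force: [0.0, 0.5, -0.5]
finger_gap: 27.5
grasp_force: 0.0
time_s: 35.6
tcp_pos: [663.5, 26.2, 238.7]
tool_rot: [0.996, 0.09, -0.002, -0.001]
wrist_force: [1.0, 0.6, -0.2]
finger_gap: 28.0
grasp_force: 0.0
time_s: 36.02
tcp_pos: [486.2, -7.1, 270.1]
tool_rot: [0.996, 0.09, 0.001, -0.001]
wrist_force: [0.2, -0.0, 0.9]
finger_gap: 27.8
grasp_force: 0.0
```

View pics/g6.png

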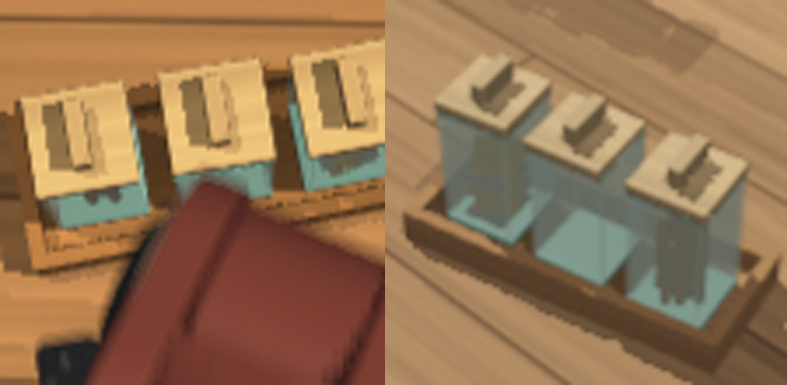

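The lid sits level and home on the jar, which stands midway between the neighbours at about crop (585,130) and (220,110). The arm is clear of everything, so I'm handing in.

```bash
python3 -c "
from bench import *
print(close_job())"
```

```text
the job is handed in; nothing more can be done
None
```

I stood the jar up on the bench and let go. I then gripped it again, set it in the middle of the tray gap, put its lid fully on and handed the job in at about 36 s; no verdict came back.

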